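# Set out the cakes on the fold-out serving chest

### The arm

A 6-joint arm with a two-finger parallel gripper is mounted at the origin on the work surface. World frame = base frame: x ahead of the robot, y to its left, z up, the work surface at z = 0. Lengths are in m, angles in rad, forces in N, time in s.
With the tool pointing down it reaches from about 0.3 to 0.875 m from the base axis. Payload 6.4 kg.
Tool frame: the origin (TCP) lies between the finger pads; the fingertips stand 11 mm ahead of it and the grasp point (between the pads) lies 8 mm behind it (ctrl.tcp_to_tips is the y of the fingertips in the tool frame, in m); y points along the fingers, x is the direction in which the jaws open and shut, and the axes are right-handed (so a half turn about y gives the same grasp; the last joint's range is limited). The gripper opens to 85 mm and grips with 20 to 120 N. Pads are 22 mm wide; open, the fingers measure 114 mm over their backs; the gripper's body (76 mm by 85 mm) begins 54 mm behind the grasp point. The pads swing forward as they close: fully open they stand 13 mm farther back than shut.
Start: joints at [-1.35, 0.181, 1.607, -0, 1.354, -0.206], TCP at [0.238, -0.523, 0.242] pointing down, gripper open.
Joint ranges: [-2.99, 2.99], [-0.89, 2.07], [0.3, 2.58], [-1.14, 4.28], [0, 2.63], [-3.12, 3.12]. Speed limits (rad/s): [2.57, 2.57, 3.01, 3.14, 3.14, 3.14].

### API

Orientations are given as a unit quaternion [w, x, y, z].
In Python, from bench import ctrl gives the robot as it stands.
- The arm moves only by the tool apply_moves, never from a script. Its argument "plan" is text: rows parted by semicolons, each of 7 numbers parted by spaces: the shift along the tool's x, y, z each as a share of 0.05 m, from -1 to 1, then the turn, a rotation vector about the tool's x, y, z each as a share of 0.12 rad, from -1 to 1, then the opening, from 0 (shut) to 1 (fully open). In form: dx dy dz wx wy wz claw; .... A call has exactly 5 rows; each row shifts and turns the commanded pose from where the row before left it, along the tool's axes as they then stand; what a row does not reach is not made up. A row lasts 1/10 s, in which the tool goes at most 50 mm and 8.59 degrees, less where a joint would pass 70% of its speed; a pose out of reach is approached as far as the arm can. A call with a number of a shift or a turn outside -1 to 1 is refused whole. A call with a gripper value outside its range is refused whole. The fingers move at their own pace and stop on an object; the grip force is fixed at half the most. Time passes only in rows, so rows that do not move let the fingers close, or fill a call up. It gives the time, the measured TCP pose, the force and the opening at its end, in the units of the state.
- ctrl.get_obs(): the state, without advancing time (a new reading comes with each control period).
- ctrl.camera(name): name is "side" or "top" or "wrist"; returns the picture (420x560x3 uint8, red, green, blue); there is no depth.
- ctrl.get_calibration(name): a dict with "intrinsics" (3x3 intrinsics, pixels), "R" (3x3) and "t" (3): a world point X has camera coordinates R X + t. Camera axes: x right, y down, z forward; pixel columns grow to the right and rows downward; lengths in m; the calibration is good to about 2 mm. A picture is of the moment at which its call begins: read the wrist's pose just before it. get_calibration takes no time and is no camera call; for the wrist camera it gives the pose at the moment of the call.
- ctrl.hand_in(): hands the job in, once; it reports no verdict.
Trained networks look in the newest picture that a camera, given by its name, has taken for a name from the list of things; names that differ only in an ending like _2 or _b are one class to them, and where a whole thing is asked for, a point or a joint stands for the part that bears it (a point fixed in the world has none). Each returns a list of dicts, best first, with "score" (0 to 1); they miss things now and then, are a little off and sometimes report something else, mostly with a low value. They report only what shows in the picture. A call takes as long as a camera call. They do not tell look-alikes from the thing itself.
- ctrl.recognise(camera, target): "point" ([x, y, z] in m, in world coordinates, good to about 4 mm: the middle of the surface that is visible of it).
The state is a dict: "time_s": time; "q": joint angles; "dq": joint speeds; "joint_efforts": joint torques, N m; "eef_pos": TCP position; "eef_rot": TCP orientation; "wrist_force": force on the tool from outside, world axes, zero at the start; "torque": the same for the moment, N m; "opening": opening from 0.0 (shut) to 1.0 (fully open).
Only numpy, scipy, OpenCV 4.12 (cv2) and the standard library are available. Lean on these libraries where they do the work, as an engineer would, in place of code of your own. Each camera call takes 0.05 s, during which the arm holds its last target.

### The job

Set up the serving chest for tea: first push the red folding leg out until it meets its stop, then lift the lid and fold it right over until it lies level on the leg as a serving leaf. Stand every striped loaf cake upright on that leaf, side by side with none hanging over an edge, and stand the jam jar upright inside the chest. Leave the paper-case stack, mug, bowl, cutter and spoon where they are.

Things in the scene. Friction and masses are not known exactly. Their poses are not given: they have to be found in the camera images.
- chest: fixed wooden serving chest, 280 (its x) x 180 (its y) x 70 mm high, walls and floor 8 mm thick. Origin: centre of its underside, on the table; z up. The lid is hinged on its +y top edge; the leg is pivoted on the outside of the +y wall. The well inside is 264 x 164 mm with its floor 8 mm above the table, open at the top once the lid is folded over
- lid_handle (a point): centre of the lid's black grip: a round bar 30 mm long and 18 mm thick, lying along the chest's x (parallel to the hinge), on the lid's top face; its two flat ends can be pinched from above. Lid shut: 65 mm from the chest centre towards chest -y, 106 mm above the table, its centre 26 mm above the lid's top face. In the hinge's terms: 155 mm out along the lid from the hinge axis and 36 mm off the lid's under face. There is a neck 14 mm wide below its middle
- lid (a joint): lid angle in rad: 0 shut, 1.57 upright, 3.14 folded right over, level, lying on the swung-out leg as a serving leaf. The hinge is stiff: the lid stays at whatever angle it is left, so it must be pushed all the way over; moving it takes about 4 N at the handle. The lid is a flat board 280 x 180 x 10 mm; its under face becomes the top of the leaf
- chest_hinge (a point): middle of the lid's hinge axis: chest frame (0, 90, 70) mm; the axis runs along the chest's x. The lid swings from chest -y, up, and over to +y
- leaf_center (a point): centre of the lid's under face, 90 mm from the hinge axis. With the lid folded over it is the centre of the leaf's top face: chest frame (0, 180, 70) mm; the leaf then spans +-140 mm in chest x and 90 to 270 mm in chest y, flush with the chest's rim
- leg (a joint): angle of the red folding leg in rad about its upright pivot: 0 flat along the chest's +y wall (pointing to chest +x), 1.571 square out from the wall (pointing to chest +y), where it meets its stop. It starts partly out and stays where it is left; it is moved by pushing its inner side (the side towards the chest) with about 1 N
- leg_pivot (a point): the leg's upright pivot axis, at 30 mm height: chest frame (-70, 102, 30) mm
- leg_end (a point): free end of the leg, at 30 mm height. The leg is an upright red board 150 mm long from the pivot, 12 mm thick, from 2 to 60 mm above the table
- cake1_center (a point): centre of the loaf cake in a red-and-white striped case, about 90 g: 64 (its x) x 42 (its y) x 50 mm high, z up; the point is 25 mm above its underside. Stands on the table at first; may be absent (then None)
- cake2_center (a point): centre of the loaf cake in a green-and-white striped case, about 90 g: 64 (its x) x 42 (its y) x 50 mm high, z up; the point is 25 mm above its underside. Stands on the table at first; may be absent (then None)
- cake3_center (a point): centre of the loaf cake in a blue-and-white striped case, about 90 g: 64 (its x) x 42 (its y) x 50 mm high, z up; the point is 25 mm above its underside. Stands on the table at first; may be absent (then None)
- cake4_center (a point): centre of the loaf cake in an orange-and-white striped case, about 90 g: 64 (its x) x 42 (its y) x 50 mm high, z up; the point is 25 mm above its underside. Stands on the table at first; may be absent (then None)
- jar_center (a point): centre of the dark red jam jar with a white cap: 56 mm across, 66 mm high, about 250 g; the point is 33 mm above its underside
- cupstack: bystander: stack of green paper cases, 62 mm across, 45 mm high, among the cakes; origin at its underside
- mug: bystander: white mug, 80 mm across, 90 mm high; origin at its underside
- bowl: bystander: blue bowl, 130 mm across, 60 mm high; origin at its underside
- cutter: bystander: steel ring cutter, 70 mm across, 30 mm high; origin at its underside
- spoon: bystander: spoon 180 mm long, lying on the table between robot and cakes; origin at its underside
There are look-alikes about, which are no part of the job. What is shaped like the part that bears cake3_center but purple is not meant. What is shaped like the part that bears cake4_center but pink is not meant.

How it is judged:
On the way, in this order (a step that is already met when the one before it is completed fails the run):
1. the leg is swung out to its stop while the lid is still shut (value of joint leg above 1.48 rad and value of joint lid below 0.3 rad), for 0.2 s.
2. the lid is folded right over and lies on the leg (value of joint lid above 3.06 rad and value of joint leg above 1.45 rad), for 0.2 s.
At the end, for the whole second after the job is handed in: The leg is at its stop (over 1.48 rad), the lid folded over level on it (over 3.06 rad), every cake present stands upright (within 0.2 rad) directly on the leaf with its centre at least 18 mm inside the leaf's edges, the jar stands upright on the floor of the chest, and all are at rest and released (value of joint leg above 1.48 rad and value of joint lid above 3.06 rad and x of cake1_center in the frame of chest between -0.122 and 0.122 m and y of cake1_center in the frame of chest between 0.108 and 0.252 m and z of cake1_center in the frame of chest between 0.08 and 0.11 m and angle between each of cake1_center, cake2_center, cake3_center, cake4_center, jar_center's own z axis and vertical below 0.2 rad and linear speed of each of cake1, cake2, cake3, cake4, jar below 0.02 m/s and x of cake2_center in the frame of chest between -0.122 and 0.122 m and y of cake2_center in the frame of chest between 0.108 and 0.252 m and z of cake2_center in the frame of chest between 0.08 and 0.11 m and x of cake3_center in the frame of chest between -0.122 and 0.122 m and y of cake3_center in the frame of chest between 0.108 and 0.252 m and z of cake3_center in the frame of chest between 0.08 and 0.11 m and x of cake4_center in the frame of chest between -0.122 and 0.122 m and y of cake4_center in the frame of chest between 0.108 and 0.252 m and z of cake4_center in the frame of chest between 0.08 and 0.11 m and x of jar_center in the frame of chest between -0.105 and 0.105 m and y of jar_center in the frame of chest between -0.055 and 0.055 m and z of jar_center in the frame of chest between 0.03 and 0.052 m); the robot touches nothing.
It fails at once if the cupstack is pushed more than 40 mm away from where it stood (distance of cupstack from where it was at the start of the episode above 0.04 m).
It fails at once if the mug is pushed more than 40 mm away from where it stood (distance of mug from where it was at the start of the episode above 0.04 m).
It fails at once if the bowl is pushed more than 40 mm away from where it stood (distance of bowl from where it was at the start of the episode above 0.04 m).
It fails at once if the cutter is pushed more than 40 mm away from where it stood (distance of cutter from where it was at the start of the episode above 0.04 m).
It fails at once if the spoon is pushed more than 40 mm away from where it stood (distance of spoon from where it was at the start of the episode above 0.04 m).
Of cake1, cake2, cake3, cake4 only 2 to 4 are there at a start; the rules pass over those that are not, and their reading is None.
At some moment in a run one of cake1, cake2, cake3, cake4, jar may be knocked a few centimetres aside while the robot is not near it.
Once in a run the grip may slacken for a moment while it holds something.
It also fails if it takes over 210 s, if anything falls off the work surface, if the arm or the gripper's body presses on something with over 40 N, if the wrist force passes 120 N, or if a joint passes its speed limit or range.

## Working session

There is one attempt and no reset: what is moved stays moved. The work goes in short steps, Python scripts to look and compute and a tool call to move; the robot and the scene stay as the last step left them, time stands still between calls to the robot, and variables do not carry over. Pictures are saved under pics/ and viewed, and the job is handed in when it is done.

Besides the shell and the picture viewer there is one more tool, called after "Request:" as name(argument=value, ...) on one line, values as JSON. apply_moves: Moves the arm, as the interface text tells. Shift numbers are shares of 0.05 m and turn numbers shares of 0.12 rad, none past 1 either way. Its arguments: {"type":"object","properties":{"plan":{"type":"string"}},"required":["plan"]}

```bash
ls -la; mkdir -p pics; cat > h.py <<'E'
import numpy as np, cv2
from bench import ctrl
def snap(name,fn):
    im=ctrl.camera(name); cv2.imwrite('pics/'+fn,im[:,:,::-1]); return im
def ray(name,u,v,z):
    c=ctrl.get_calibration(name);K=np.array(c['intrinsics']);R=np.array(c['R']);t=np.array(c['t'])
    o=-R.T@t; d=R.T@np.linalg.inv(K)@np.array([u,v,1.]); s=(z-o[2])/d[2]; return o+s*d
def proj(name,X):
    c=ctrl.get_calibration(name);K=np.array(c['intrinsics']);R=np.array(c['R']);t=np.array(c['t'])
    p=K@(R@np.array(X,float)+t); return p[:2]/p[2]
E
python3 - <<'E'
from h import *
print(ctrl.get_obs())
snap('top','top0.png');snap('side','side0.png')
for n in ['top','side']:
  c=ctrl.get_calibration(n);print(n,c)
for t in ['lid_handle','cake1_center','cake3_center','cake4_center','cake2_center','jar_center','leg_end','chest','cupstack','mug','bowl','cutter','spoon','lid']:
  try: print(t,[(np.round(d['point'],3),round(d['score'],2)) for d in ctrl.recognise('top',t)][:7])
  except Exception as e: print(t,e)
print(ctrl.get_obs()['time_s'])
E
```

```text
total 12
drwxr-xr-x  3 agent agent 4096 Dec  6 21:13 .
drwxr-xr-x 23 root  root  4096 Dec  6 21:13 ..
drwxr-xr-x  2 agent agent 4096 Dec  6 21:13 pics
{'time_s': 0.0, 'q': array([-1.35027498e+00,  1.81502891e-01,  1.60797096e+00, -1.47829522e-05,
        1.35379621e+00, -2.06292821e-01]), 'dq': array([ 0.00018227, -0.00070684, -0.00046676,  0.00025666, -0.00110662,
       -0.00086727]), 'joint_efforts': array([ 5.21322672e-04, -4.44859815e+01, -3.51333976e+01, -9.12826295e-05,
        9.06020781e-03,  1.39788887e-05]), 'eef_pos': array([ 0.23793542, -0.52289827,  0.24142348]), 'eef_rot': array([ 0.59496608, -0.59414063,  0.38318687, -0.38233505]), 'wrist_force': array([ 0.85292685, -0.0444293 , -0.44404989]), 'torque': array([0.03373731, 0.0055351 , 0.03328328]), 'opening': 0.9988622767254741}
top {'intrinsics': array([[384.50173969,   0.        , 272.43169078],
       [  0.        , 384.50173969, 204.56562864],
       [  0.        ,   0.        ,   1.        ]]), 'R': array([[-0.01127447, -0.99990818, -0.00751818],
       [-0.9955103 ,  0.0119309 , -0.09389829],
       [ 0.09397937,
[... 823 characters left out ...]

cake4_center [(array([ 0.249, -0.446,  0.047]), 0.77), (array([ 0.713, -0.447,  0.046]), 0.61), (array([ 0.569, -0.405,  0.045]), 0.55)]
cake2_center []
jar_center [(array([ 0.573, -0.298,  0.064]), 0.61)]
leg_end [(array([0.496, 0.225, 0.06 ]), 0.59), (array([0.508, 0.087, 0.08 ]), 0.58)]
chest [(array([0.507, 0.09 , 0.082]), 0.69), (array([0.514, 0.088, 0.082]), 0.42)]
cupstack [(array([ 0.757, -0.222,  0.028]), 0.39)]
mug [(array([0.767, 0.005, 0.043]), 0.61)]
bowl [(array([ 0.756, -0.221,  0.027]), 0.56)]
cutter [(array([ 0.687, -0.102,  0.029]), 0.75)]
spoon [(array([ 0.359, -0.178,  0.011]), 0.65)]
lid [(array([0.51 , 0.087, 0.079]), 0.74), (array([ 0.452, -0.412,  0.044]), 0.17)]
0.8
```

View pics/top0.png

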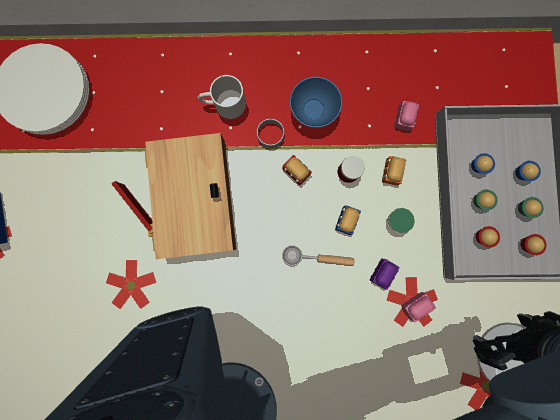

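View pics/side0.png

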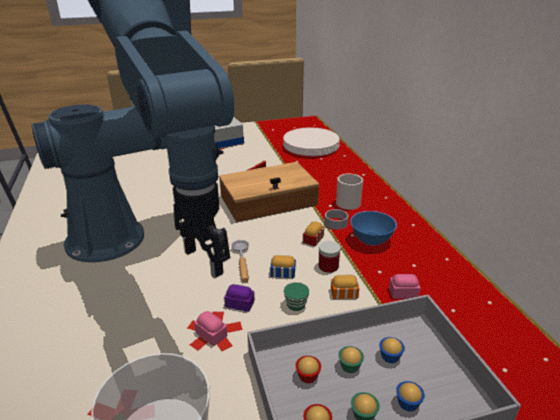

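```bash
python3 - <<'E'
import cv2
a=cv2.imread('pics/top0.png'); 
cv2.imwrite('pics/c1.png',cv2.resize(a[90:300,100:240],None,fx=4,fy=4,interpolation=cv2.INTER_CUBIC)[:, :560][:800])
cv2.imwrite('pics/c1.png',cv2.resize(a[125:270,100:250],None,fx=4,fy=4,interpolation=cv2.INTER_CUBIC))
cv2.imwrite('pics/c2.png',cv2.resize(a[145:285,255:425],None,fx=4,fy=4,interpolation=cv2.INTER_CUBIC))
E
```

```text
(no output)
```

View pics/c1.png

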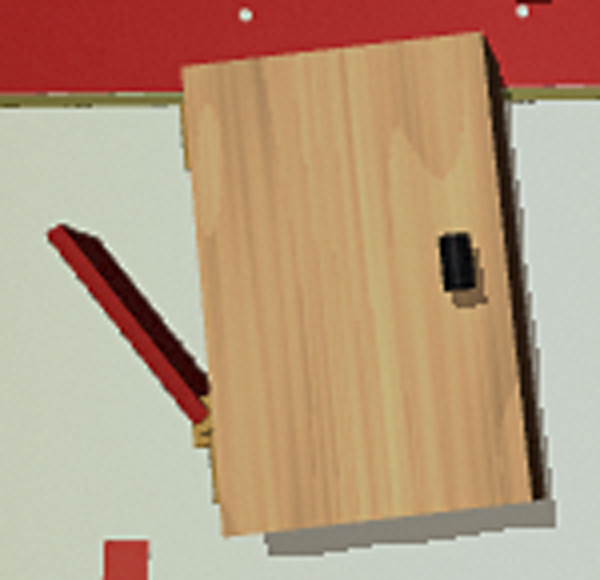

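View pics/c2.png

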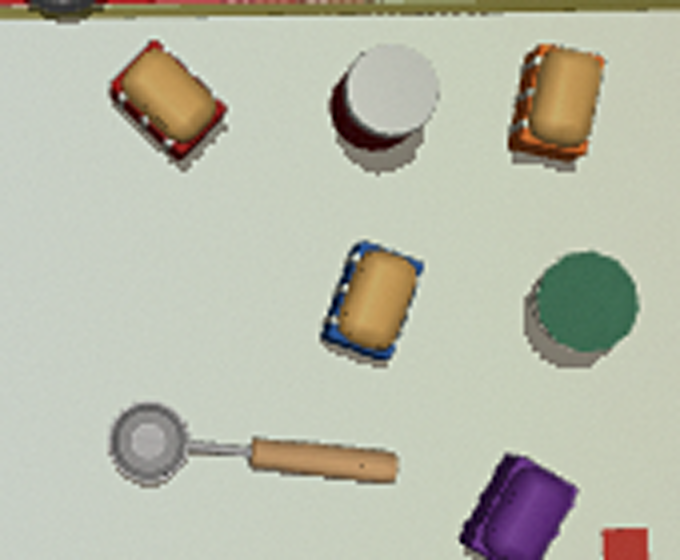

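```bash
cat >> h.py <<'E'
E
python3 - <<'E'
from h import *
c=[(146.2,141.7),(220.5,133),(233,250),(156,258.9)]
P=np.array([ray('top',u,v,0.08) for u,v in c]);print(P.round(3))
ctr=P.mean(0)[:2]
ex=((P[0]-P[3])+(P[1]-P[2]))[:2]; yaw=np.arctan2(ex[1],ex[0]);print('ctr',ctr,'yaw',yaw,np.linalg.norm(P[0]-P[3]),np.linalg.norm(P[1]-P[2]),np.linalg.norm(P[0]-P[1]))
ey=np.array([-np.sin(yaw),np.cos(yaw)]);ex=np.array([np.cos(yaw),np.sin(yaw)])
def w(x,y): return ctr+ex*x+ey*y
print('handle',w(0,-65),'meas',ray('top',214,190.5,0.114))
print('pivot',w(-70,102) if 0 else w(-.07,.102),'hinge',w(0,.09),'leaf',w(0,.18))
for uv in [(113,182),(117,181),(150,229)]: 
  p=ray('top',*uv,0.06)[:2];d=p-ctr;print(uv,p,ex@d,ey@d, np.arctan2(ey@d-.102,ex@d+.07),np.hypot(ey@d-.102,ex@d+.07))
E
```

```text
[[ 0.642  0.189  0.08 ]
 [ 0.661  0.012  0.08 ]
 [ 0.384 -0.017  0.08 ]
 [ 0.366  0.161  0.08 ]]
ctr [0.51341802 0.08595316] yaw 0.10338666971479626 0.2779654667684415 0.278420200084749 0.17779739195173253
handle [  7.22158625 -64.56697004] meas [0.51890972 0.02155511 0.114     ]
pivot [0.43326514 0.18018434] hinge [0.50412979 0.1754726 ] leaf [0.49484156 0.26499203]
(113, 182) [0.54972886 0.27372281] 0.055495266429969804 0.18301964707764048 0.5732753080527458 0.1493761865523234
(117, 181) [0.55204252 0.26412594] 0.056806142990969644 0.17323525072009077 0.5118309335091358 0.14544503719756283
(150, 229) [0.43565832 0.1822959 ] -0.06740167731535954 0.10385330159824806 0.6195755690338764 0.0031915525356143028
```

```bash
cat >> h.py <<'E'
from scipy.spatial.transform import Rotation as Ro
CTR=np.array([0.5134,0.0860]);YAW=0.1034
EX=np.array([np.cos(YAW),np.sin(YAW)]);EY=np.array([-np.sin(YAW),np.cos(YAW)])
def W(x,y): return CTR+EX*x+EY*y      # chest->world xy (m)
def C(p): d=np.array(p)[:2]-CTR; return np.array([EX@d,EY@d])
def pose():
    o=ctrl.get_obs(); q=o['eef_rot']; return o['eef_pos'],Ro.from_quat([q[1],q[2],q[3],q[0]])
def Rdown(yaw):  # tool x at world yaw, y down
    x=np.array([np.cos(yaw),np.sin(yaw),0]);y=np.array([0,0,-1.]);return Ro.from_matrix(np.c_[x,y,np.cross(x,y)])
def goto(pos,yaw=None,R=None,n=None,seq=False):
    """print rows (dx dy dz wx wy wz) from the measured pose to pos; yaw mod pi nearest"""
    p,Rc=pose()
    if R is None:
        if yaw is None: R=Rc
        else:
            c=np.arctan2(*Rc.as_matrix()[[1,0],0]); k=np.round((c-yaw)/np.pi); R=Rdown(yaw+k*np.pi)
    rv=(Rc.inv()*R).as_rotvec(); D=np.linalg.norm(np.array(pos)-p)
    need=max(np.abs(rv).max()/0.12, D/0.05); nn=n or int(np.ceil(need+1e-6)) or 1
    print('from',p.round(4),'to',np.round(pos,4),'turn',rv.round(3),'rows',nn,'need',round(need,2))
    Rr=Rc
    for i in range(nn):
        s=Rr.inv().apply((np.array(pos)-p)/nn)/0.05
        print(' '.join('%.3f'%v for v in np.r_[s,rv/nn/0.12]))
        Rr=Rr*Ro.from_rotvec(rv/nn)
def st():
    o=ctrl.get_obs();p,R=pose();m=R.as_matrix()
    print('t',round(o['time_s'],2),'pos',p.round(4),'chest',C(p).round(4),'yaw',round(np.arctan2(m[1,0],m[0,0]),3),'ydir',m[:,1].round(3),'q',o['q'].round(2),'F',o['wrist_force'].round(1),'op',round(o['opening'],3))
E
python3 - <<'E'
from h import *
st()
p,R=pose();print(R.as_matrix().round(2), ctrl.tcp_to_tips)
a=0.3
for r,an in [(.115,.15),(.115,.3)]:
  x,y=-.07+r*np.cos(an),.102+r*np.sin(an);print(W(x,y))
E
```

```text
t 0.8 pos [ 0.238  -0.5234  0.2423] chest [-0.3368 -0.5778] yaw -1.144 ydir [ 0. -0. -1.] q [-1.35  0.18  1.61  0.    1.35 -0.21] F [0.6 0.5 0.5] op 0.998
[[ 0.41  0.    0.91]
 [-0.91 -0.    0.41]
 [ 0.   -1.    0.  ]] 0.011
[0.5445734  0.20906024]
[0.53901499 0.22537309]
```

```bash
python3 - <<'E'
from h import *
goto([*W(.04,.128),.2423],YAW,n=18)
E
```

```text
from [ 0.238  -0.5234  0.2423] to [0.54   0.2174 0.2423] turn [ 0.    -1.247  0.   ] rows 18 need 16.0
-0.610 -0.000 0.646 0.000 -0.578 0.000
-0.564 0.000 0.687 0.000 -0.578 0.000
-0.515 0.000 0.724 0.000 -0.578 0.000
-0.464 0.000 0.758 0.000 -0.578 0.000
-0.410 0.000 0.789 0.000 -0.578 0.000
-0.355 0.000 0.815 0.000 -0.578 0.000
-0.297 0.000 0.838 0.000 -0.578 0.000
-0.239 0.000 0.856 0.000 -0.578 0.000
-0.179 0.000 0.871 0.000 -0.578 0.000
-0.118 0.000 0.881 0.000 -0.578 0.000
-0.057 0.000 0.887 0.000 -0.578 0.000
0.005 0.000 0.889 0.000 -0.578 0.000
0.066 0.000 0.886 0.000 -0.578 0.000
0.127 0.000 0.880 0.000 -0.578 0.000
0.188 0.000 0.869 0.000 -0.578 0.000
0.248 0.000 0.854 0.000 -0.578 0.000
0.306 0.000 0.835 0.000 -0.578 0.000
0.363 0.000 0.811 0.000 -0.578 0.000
```

Request:
apply_moves(plan="-0.61 0 0.65 0 -0.58 0 0; -0.56 0 0.69 0 -0.58 0 0; -0.52 0 0.72 0 -0.58 0 0; -0.46 0 0.76 0 -0.58 0 0; -0.41 0 0.79 0 -0.58 0 0")

```text
time_s: 1.3
eef_pos: [0.3225, -0.3161, 0.2424]
eef_rot: [-0.652, 0.652, -0.273, 0.273]
wrist_force: [1.6, 0.3, -0.5]
opening: 0.143
```

Request:
apply_moves(plan="-0.36 0 0.82 0 -0.58 0 0; -0.30 0 0.84 0 -0.58 0 0; -0.24 0 0.86 0 -0.58 0 0; -0.18 0 0.87 0 -0.58 0 0; -0.12 0 0.88 0 -0.58 0 0")

```text
time_s: 1.8
eef_pos: [0.4059, -0.1093, 0.2427]
eef_rot: [-0.69, 0.69, -0.156, 0.157]
wrist_force: [0.8, 0.3, -0.9]
opening: -0.001
```

Request:
apply_moves(plan="-0.06 0 0.89 0 -0.58 0 0; 0 0 0.89 0 -0.58 0 0; 0.07 0 0.89 0 -0.58 0 0; 0.13 0 0.88 0 -0.58 0 0; 0.19 0 0.87 0 -0.58 0 0")

```text
time_s: 2.3
eef_pos: [0.4893, 0.0976, 0.2426]
eef_rot: [-0.706, 0.706, -0.034, 0.035]
wrist_force: [-0.0, -1.3, -0.3]
opening: -0.002
```

Request:
apply_moves(plan="0.25 0 0.85 0 -0.58 0 0; 0.31 0 0.84 0 -0.58 0 0; 0.36 0 0.81 0 -0.58 0 0; 0 0 0 0 0 0 0; 0 0 0 0 0 0 0")

```text
time_s: 2.8
eef_pos: [0.5384, 0.2202, 0.2418]
eef_rot: [-0.706, 0.706, 0.039, -0.039]
wrist_force: [-0.3, 0.0, 0.0]
opening: -0.0
```

```bash
python3 - <<'E'
from h import *
st()
goto([*W(.04,.128),.2423],YAW)
snap('top','top1.png')
E
```

```text
t 2.8 pos [0.5384 0.2202 0.2418] chest [0.0387 0.1309] yaw 0.111 ydir [-0.001 -0.001 -1.   ] q [ 0.18  0.2   1.59 -0.    1.36  0.07] F [-0.3  0.   0. ] op -0.0
from [0.5384 0.2202 0.2418] to [0.54   0.2174 0.2423] turn [ 0.     0.007 -0.001] rows 1 need 0.06
0.026 -0.011 -0.058 0.003 0.059 -0.008
```

Request:
apply_moves(plan="0.03 0.9 -0.06 0 0.06 0 0; 0 0.9 0 0 0 0 0; 0 0.9 0 0 0 0 0; 0 0.6 0 0 0 0 0; 0 0.6 0 0 0 0 0")

```text
time_s: 3.35
eef_pos: [0.5399, 0.2148, 0.046]
eef_rot: [-0.706, 0.706, 0.035, -0.035]
wrist_force: [1.0, -0.4, 0.7]
opening: -0.004
```

```bash
python3 - <<'E'
from h import *
st()
a=snap('top','top2.png');b=snap('side','side2.png')
cv2.imwrite('pics/c3.png',cv2.resize(np.hstack([a[130:270,90:250],b[120:260,180:340]])[:,:,::-1],None,fx=2.4,fy=2.4))
E
```

```text
t 3.35 pos [0.5399 0.2148 0.046 ] chest [0.0396 0.1254] yaw 0.099 ydir [-0.001 -0.    -1.   ] q [ 0.17  0.44  1.71 -0.    0.99  0.08] F [ 1.  -0.4  0.7] op -0.004
```

View pics/c3.png

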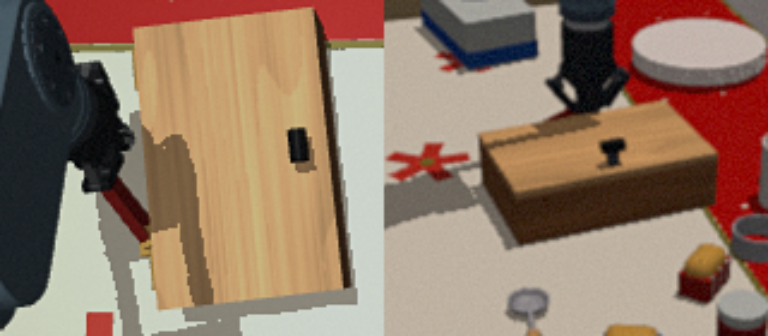

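Request:
apply_moves(plan="-0.12 0 0.3 0 0 0 0; -0.15 0 0.3 0 0 0 0; -0.2 0 0.27 0 0 0 0; -0.22 0 0.25 0 0 0 0; -0.25 0 0.2 0 0 0 0")

```text
time_s: 3.95
eef_pos: [0.4861, 0.2791, 0.0483]
eef_rot: [0.706, -0.706, -0.037, 0.036]
wrist_force: [0.1, -0.9, 0.7]
opening: -0.003
```

Request:
apply_moves(plan="-0.27 0 0.1 0 0 0 0; -0.27 0 0.08 0 0 0 0; -0.2 0 0.04 0 0 0 0; -0.1 0 0 0 0 0 0; 0 0 0 0 0 0 0")

```text
time_s: 4.45
eef_pos: [0.4444, 0.2842, 0.0476]
eef_rot: [0.706, -0.706, -0.037, 0.035]
wrist_force: [1.4, 1.6, 0.1]
opening: -0.004
```

```bash
python3 - <<'E'
from h import *
st()
E
```

```text
t 4.45 pos [0.4444 0.2842 0.0476] chest [-0.0482  0.2043] yaw 0.101 ydir [ 0.002  0.001 -1.   ] q [0.34 0.34 1.86 0.   0.94 0.24] F [1.4 1.6 0.1] op -0.004
```

Request:
apply_moves(plan="-0.06 0 0 0 0 0 0; -0.06 0 0 0 0 0 0; -0.06 0 0 0 0 0 0; 0 0 0 0 0 0 0; 0 0 0 0 0 0 0")

```text
time_s: 4.95
eef_pos: [0.4438, 0.284, 0.0491]
eef_rot: [0.707, -0.705, -0.042, 0.029]
wrist_force: [27.2, 4.6, -20.1]
opening: 0.001
```

```bash
python3 - <<'E'
from h import *
st()
a=snap('top','top3.png');b=snap('side','side3.png')
cv2.imwrite('pics/c4.png',cv2.resize(np.hstack([a[130:270,90:250],b[120:260,180:340]])[:,:,::-1],None,fx=2.4,fy=2.4))
E
```

```text
t 4.95 pos [0.4438 0.284  0.0491] chest [-0.0488  0.2042] yaw 0.1 ydir [ 0.018  0.004 -1.   ] q [ 0.34  0.33  1.87 -0.    0.93  0.25] F [ 27.2   4.6 -20.1] op 0.001
```

View pics/c4.png

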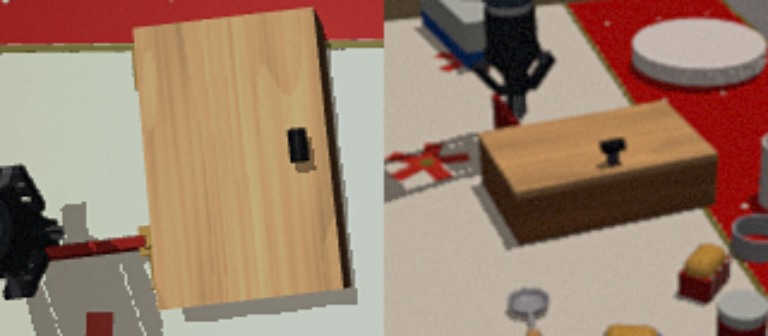

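Request:
apply_moves(plan="0.5 0 0 0 0 0 0; 0.3 -0.3 0 0 0 0 0; 0 -0.9 0 0 0 0 0; 0 -0.9 0 0 0 0 0.3; 0 -0.9 -0.5 0 0 0 0.75")

```text
time_s: 5.55
eef_pos: [0.4767, 0.2639, 0.1972]
eef_rot: [0.706, -0.706, -0.036, 0.037]
wrist_force: [0.9, -0.2, -0.3]
opening: 0.33
```

```bash
python3 - <<'E'
from h import *
st()
snap('top','top4.png')
goto([*W(0,-.065),.22],YAW)
E
```

```text
t 5.55 pos [0.4767 0.2639 0.1972] chest [-0.0181  0.1807] yaw 0.103 ydir [-0.002  0.    -1.   ] q [0.29 0.16 1.73 0.   1.26 0.18] F [ 0.9 -0.2 -0.3] op 0.33
from [0.4812 0.2613 0.2053] to [0.5201 0.0213 0.22  ] turn [ 0.    -0.001  0.01 ] rows 5 need 4.87
0.057 -0.058 -0.971 0.000 -0.002 0.016
0.057 -0.058 -0.971 0.000 -0.002 0.016
0.057 -0.058 -0.971 0.000 -0.002 0.016
0.056 -0.058 -0.971 0.000 -0.002 0.016
0.056 -0.058 -0.971 0.000 -0.002 0.016
```

View pics/top4.png

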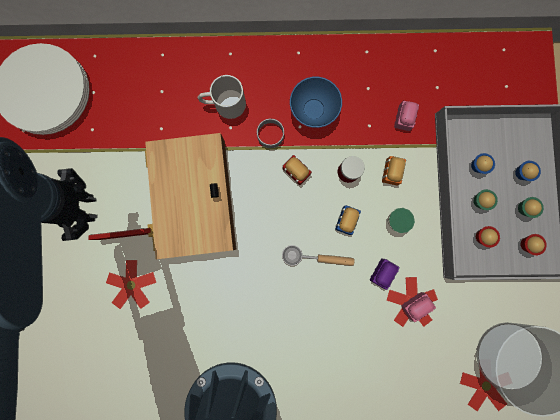

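Request:
apply_moves(plan="0.06 -0.06 -0.97 0 0 0 0.75; 0.06 -0.06 -0.97 0 0 0 0.75; 0.06 -0.06 -0.97 0 0 0 0.75; 0.06 -0.06 -0.97 0 0 0 0.75; 0.06 -0.06 -0.97 0 0 0 0.75")

```text
time_s: 6.1
eef_pos: [0.5164, 0.0212, 0.2109]
eef_rot: [0.706, -0.706, -0.035, 0.036]
wrist_force: [1.0, -0.5, -0.3]
opening: 0.752
```

```bash
python3 - <<'E'
from h import *
for uv in [(89.5,237),(91,240),(150,232)]: print(C(ray('top',*uv,.06)))
snap('wrist','w5.png')
r=ctrl.recognise('wrist','lid_handle');print(r[:3])
st();goto([*W(0,-.065),.22],YAW)
E
```

```text
[-0.06978636  0.24861792]
[-0.0772862   0.24556205]
[-0.07448507  0.10440847]
[{'point': [0.513, 0.0974, 0.0833], 'score': 0.97}]
t 6.2 pos [0.5177 0.0176 0.2114] chest [-0.0028 -0.0685] yaw 0.094 ydir [ 0.001 -0.002 -1.   ] q [-0.19  0.08  1.78 -0.    1.28 -0.29] F [-0.6  0.6 -1.1] op 0.749
from [0.5177 0.0176 0.2114] to [0.5201 0.0213 0.22  ] turn [ 0.002 -0.009  0.   ] rows 1 need 0.19
0.055 -0.172 0.070 0.017 -0.075 0.003
```

View pics/w5.png

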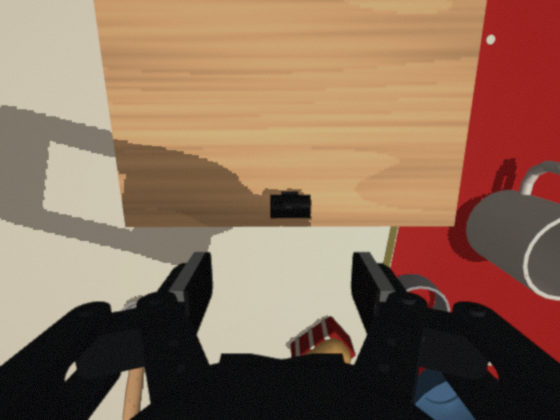

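```bash
python3 - <<'E'
from h import *
for v in (206,): 
  p=ray('wrist',290,v,.108);print(p,C(p))
print(proj('wrist',[*W(0,-.065),.106]))
for c in [(-.14,-.09),(.14,-.09)]: print(c,proj('wrist',[*W(*c),.08]))
E
```

```text
[0.52551693 0.02127291 0.108     ] [ 0.00537135 -0.06563204]
[282.84045218 204.55298326]
(-0.14, -0.09) [119.40050503 226.14253853]
(0.14, -0.09) [446.79935681 223.57259235]
```

Request:
apply_moves(plan="0.1 0.4 0.07 0 -0.08 0 0.75; 0 0.4 0 0 0 0 0.75; 0 0.2 0 0 0 0 0.75; 0 0 0 0 0 0 0.75; 0 0 0 0 0 0 0.75")

```text
time_s: 6.7
eef_pos: [0.5215, 0.0277, 0.1613]
eef_rot: [0.706, -0.706, -0.039, 0.039]
wrist_force: [-1.3, 0.8, 0.0]
opening: 0.75
```

```bash
python3 - <<'E'
from h import *
st()
snap('wrist','w6.png')
print(proj('wrist',[*W(0,-.065),.106]))
for c in [(-.14,-.09),(.14,-.09)]: print(c,proj('wrist',[*W(*c),.08]))
E
```

```text
t 6.7 pos [0.5215 0.0277 0.1613] chest [ 0.0021 -0.0588] yaw 0.112 ydir [-0.  0. -1.] q [-0.17  0.15  1.81  0.    1.18 -0.29] F [-1.3  0.8  0. ] op 0.75
[274.55296512 240.41061977]
(-0.14, -0.09) [ 79.31274676 258.30831947]
(0.14, -0.09) [470.3171742  261.39087009]
```

View pics/w6.png

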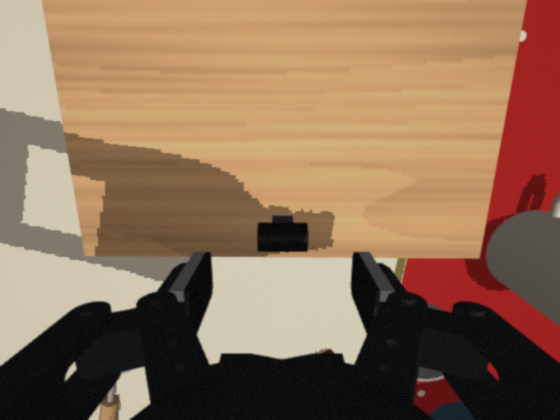

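Request:
apply_moves(plan="0.02 0.4 -0.1 0 0 0 0.75; 0 0.4 0 0 0 0 0.75; 0 0.38 0 0 0 0 0.75; 0 0 0 0 0 0 0.75; 0 0 0 0 0 0 0.75")

```text
time_s: 7.25
eef_pos: [0.5236, 0.0226, 0.1029]
eef_rot: [-0.706, 0.706, 0.04, -0.039]
wrist_force: [-0.3, 0.4, 0.1]
opening: 0.751
```

```bash
python3 - <<'E'
from h import *
st()
snap('wrist','w7.png');b=snap('side','side7.png')
cv2.imwrite('pics/c7.png',cv2.resize(b[120:260,180:380][:,:,::-1],None,fx=3,fy=3))
E
```

```text
t 7.25 pos [0.5236 0.0226 0.1029] chest [ 0.0036 -0.0641] yaw 0.111 ydir [ 0.001 -0.    -1.   ] q [-0.18  0.24  1.84  0.    1.05 -0.3 ] F [-0.3  0.4  0.1] op 0.751
```

View pics/w7.png

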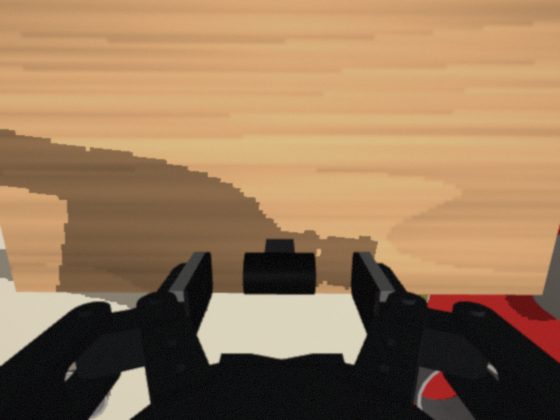

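View pics/c7.png

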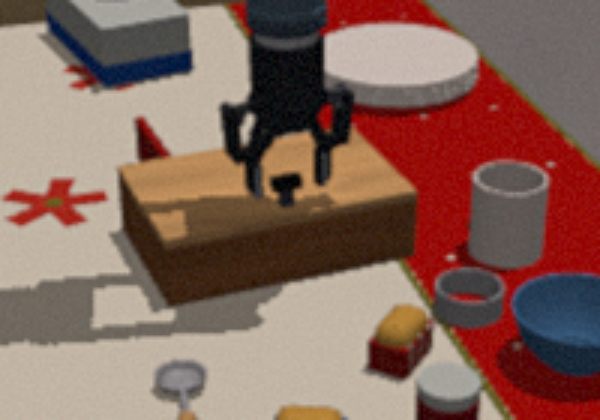

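Handle (px 280,273) sits centred between the pads. Close.

Request:
apply_moves(plan="0 0 0 0 0 0 0.2; 0 0 0 0 0 0 0; 0 0 0 0 0 0 0; 0 0 0 0 0 0 0; 0 0 0 0 0 0 0")

```text
time_s: 7.85
eef_pos: [0.5227, 0.0223, 0.1031]
eef_rot: [-0.706, 0.706, 0.039, -0.04]
wrist_force: [-5.2, -0.4, 10.1]
opening: 0.338
```

```bash
python3 - <<'E'
from h import *
st()
snap('wrist','w8.png')
# arc of handle, start TCP
def h(t): return np.array([.09-.155*np.cos(t)+.036*np.sin(t), .07+.155*np.sin(t)+.036*np.cos(t)])
p=h(0)
T=np.linspace(0,np.deg2rad(108),21)
for a,b in zip(T[:-1],T[1:]):
  d=(h(b)-h(a))/.05; print(round(np.degrees(b)), 'dz(chest y) %.2f dy %.2f'%(d[0],-d[1]))
E
```

```text
t 7.85 pos [0.5227 0.0223 0.1031] chest [ 0.0027 -0.0643] yaw 0.111 ydir [-0.001 -0.    -1.   ] q [-0.18  0.24  1.85 -0.    1.06 -0.3 ] F [-5.2 -0.4 10.1] op 0.338
5 dz(chest y) 0.08 dy -0.29
11 dz(chest y) 0.11 dy -0.28
16 dz(chest y) 0.13 dy -0.27
22 dz(chest y) 0.16 dy -0.25
27 dz(chest y) 0.18 dy -0.24
32 dz(chest y) 0.20 dy -0.22
38 dz(chest y) 0.22 dy -0.20
43 dz(chest y) 0.24 dy -0.18
49 dz(chest y) 0.26 dy -0.15
54 dz(chest y) 0.27 dy -0.13
59 dz(chest y) 0.28 dy -0.10
65 dz(chest y) 0.29 dy -0.08
70 dz(chest y) 0.30 dy -0.05
76 dz(chest y) 0.30 dy -0.02
81 dz(chest y) 0.30 dy 0.01
86 dz(chest y) 0.30 dy 0.04
92 dz(chest y) 0.29 dy 0.06
97 dz(chest y) 0.29 dy 0.09
103 dz(chest y) 0.28 dy 0.12
108 dz(chest y) 0.26 dy 0.14
```

View pics/w8.png

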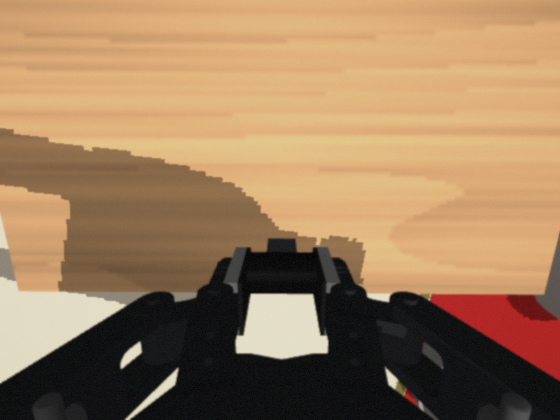

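Request:
apply_moves(plan="0 -0.29 0.08 0 0 0 0; 0 -0.28 0.11 0 0 0 0; 0 -0.27 0.13 0 0 0 0; 0 -0.25 0.16 0 0 0 0; 0 -0.24 0.18 0 0 0 0")

```text
time_s: 8.4
eef_pos: [0.5189, 0.0566, 0.1692]
eef_rot: [0.706, -0.706, -0.039, 0.04]
wrist_force: [3.8, 4.5, -12.6]
opening: 0.337
```

Request:
apply_moves(plan="0 -0.22 0.2 0 0 0 0; 0 -0.2 0.22 0 0 0 0; 0 -0.18 0.24 0 0 0 0; 0 0 0 0 0 0 0; 0 0 0 0 0 0 0")

```text
time_s: 8.9
eef_pos: [0.5155, 0.0889, 0.199]
eef_rot: [0.706, -0.706, -0.04, 0.04]
wrist_force: [-0.9, 3.5, -6.3]
opening: 0.333
```

```bash
python3 - <<'E'
from h import *
st()
b=snap('side','side9.png')
cv2.imwrite('pics/c9.png',cv2.resize(b[60:260,180:380][:,:,::-1],None,fx=3,fy=3))
E
```

```text
t 8.9 pos [0.5155 0.0889 0.199 ] chest [0.0024 0.0027] yaw 0.112 ydir [-0.  0. -1.] q [-0.06  0.11  1.78  0.    1.25 -0.17] F [-0.9  3.5 -6.3] op 0.333
```

View pics/c9.png

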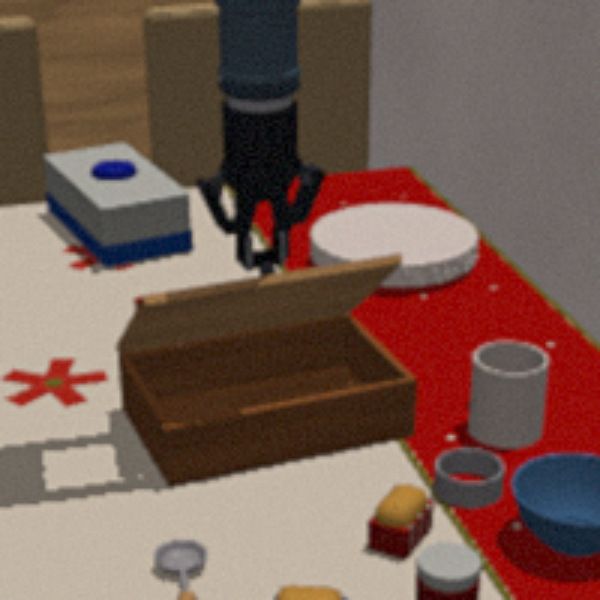

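Lid follows nicely (~43°). Continue.

Request:
apply_moves(plan="0 -0.15 0.26 0 0 0 0; 0 -0.13 0.27 0 0 0 0; 0 -0.1 0.28 0 0 0 0; 0 -0.08 0.29 0 0 0 0; 0 -0.05 0.3 0 0 0 0")

```text
time_s: 9.45
eef_pos: [0.5082, 0.1584, 0.2253]
eef_rot: [-0.706, 0.706, 0.04, -0.039]
wrist_force: [0.4, -5.8, -5.4]
opening: 0.335
```

Request:
apply_moves(plan="0 -0.02 0.3 0 0 0 0; 0 0.01 0.3 0 0 0 0; 0 0.04 0.3 0 0 0 0; 0 0.06 0.29 0 0 0 0; 0 0.09 0.29 0 0 0 0")

```text
time_s: 9.95
eef_pos: [0.5003, 0.2332, 0.2182]
eef_rot: [0.706, -0.706, -0.041, 0.038]
wrist_force: [-3.3, -3.7, 6.9]
opening: 0.328
```

Request:
apply_moves(plan="0 0.12 0.28 0 0 0 0; 0 0.13 0.26 0 0 0 0; 0 0 0 0 0 0 0; 0 0 0 0 0 0 0; 0 0 0 0 0 0 0")

```text
time_s: 10.45
eef_pos: [0.4973, 0.2615, 0.2058]
eef_rot: [0.708, -0.704, -0.041, 0.038]
wrist_force: [-2.6, 4.9, 7.0]
opening: 0.326
```

```bash
python3 - <<'E'
from h import *
st()
b=snap('side','side10.png');snap('top','top10.png')
cv2.imwrite('pics/c10.png',cv2.resize(b[60:260,180:380][:,:,::-1],None,fx=3,fy=3))
E
```

```text
t 10.45 pos [0.4973 0.2615 0.2058] chest [0.0021 0.1762] yaw 0.113 ydir [ 0.004  0.005 -1.   ] q [0.27 0.18 1.68 0.   1.27 0.16] F [-2.6  4.9  7. ] op 0.326
```

View pics/c10.png

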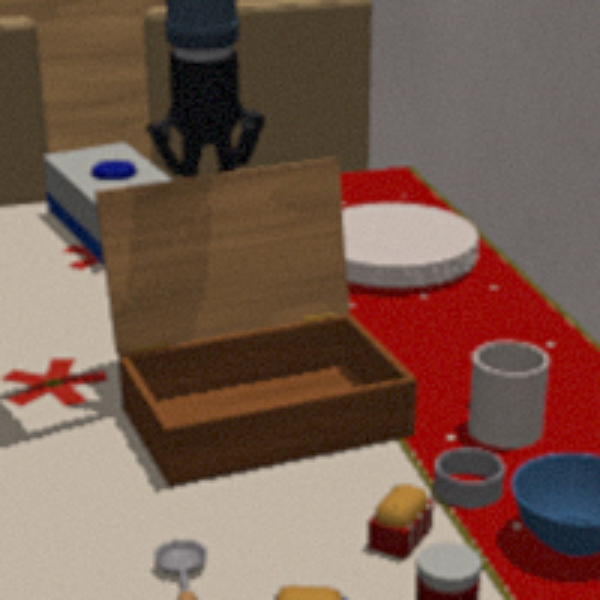

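Request:
apply_moves(plan="0 0 0 0 0 0 0.6; 0 0 0 0 0 0 0.8; 0 0 0 0 0 0 0.8; 0 -0.3 0 0 0 0 0.8; 0 -0.5 0 0 0 0 0.8")

```text
time_s: 11.05
eef_pos: [0.4957, 0.2577, 0.2419]
eef_rot: [-0.706, 0.706, 0.038, -0.041]
wrist_force: [-0.4, 0.7, 0.6]
opening: 0.799
```

Request:
apply_moves(plan="0 -0.9 0 0 0 0 0.4; 0 -0.6 0 0 0 0 0; 0 0 -0.7 0 0 0 0; 0 0 -0.7 0 0 0 0; 0 0 -0.4 0 0 0 0")

```text
time_s: 11.55
eef_pos: [0.5072, 0.1667, 0.3191]
eef_rot: [-0.706, 0.706, 0.04, -0.038]
wrist_force: [-0.7, -0.4, -1.0]
opening: 0.001
```

```bash
python3 - <<'E'
from h import *
st()
b=snap('side','side11.png');snap('top','top11.png')
cv2.imwrite('pics/c11.png',cv2.resize(b[0:260,140:380][:,:,::-1],None,fx=2.3,fy=2.3))
E
```

```text
t 11.55 pos [0.5072 0.1667 0.3191] chest [0.0022 0.0809] yaw 0.11 ydir [ 0.002 -0.    -1.   ] q [ 0.1   0.03  1.62 -0.    1.49 -0.01] F [-0.7 -0.4 -1. ] op 0.001
```

View pics/c11.png

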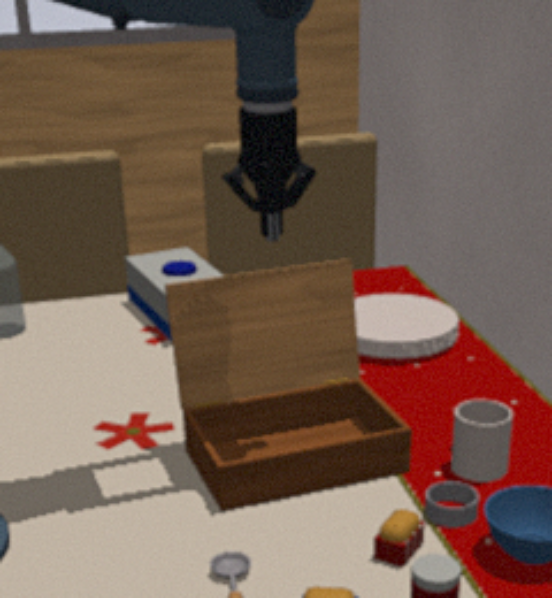

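Request:
apply_moves(plan="0 0.6 0 0 0 0 0; 0 0.7 0 0 0 0 0; 0 0.6 0 0 0 0 0; 0 0 0.5 0 0 0 0; 0 0 0 0 0 0 0")

```text
time_s: 12.15
eef_pos: [0.503, 0.1957, 0.222]
eef_rot: [0.706, -0.706, -0.039, 0.041]
wrist_force: [-0.1, 0.3, 1.2]
opening: 0.003
```

```bash
python3 - <<'E'
from h import *
st()
r=.15
f=lambda t:np.array([.09-r*np.cos(t)-.011,.07+r*np.sin(t)+.011])
T=np.radians(np.linspace(108,180,16));p,_=pose()
print(f(T[0]))
for a,b in zip(T[:-1],T[1:]):
  d=(f(b)-f(a))/.05;print(round(np.degrees(b)),'dy %.2f dz %.2f'%(-d[1],d[0]),f(b).round(3))
E
```

```text
t 12.15 pos [0.503  0.1957 0.222 ] chest [0.001  0.1102] yaw 0.113 ydir [-0.002  0.001 -1.   ] q [0.15 0.12 1.72 0.   1.31 0.04] F [-0.1  0.3  1.2] op 0.003
[0.12535255 0.22365848]
113 dy 0.09 dz 0.24 [0.137 0.219]
118 dy 0.11 dz 0.23 [0.148 0.214]
122 dy 0.13 dz 0.22 [0.159 0.208]
127 dy 0.14 dz 0.21 [0.17 0.2 ]
132 dy 0.16 dz 0.19 [0.179 0.192]
137 dy 0.18 dz 0.18 [0.188 0.184]
142 dy 0.19 dz 0.16 [0.197 0.174]
146 dy 0.20 dz 0.15 [0.204 0.164]
151 dy 0.21 dz 0.13 [0.21  0.153]
156 dy 0.23 dz 0.11 [0.216 0.142]
161 dy 0.23 dz 0.09 [0.221 0.13 ]
166 dy 0.24 dz 0.07 [0.224 0.118]
170 dy 0.25 dz 0.05 [0.227 0.106]
175 dy 0.25 dz 0.03 [0.228 0.094]
180 dy 0.25 dz 0.01 [0.229 0.081]
```

Request:
apply_moves(plan="0 0 0.3 0 0 0 0; 0 0.09 0.24 0 0 0 0; 0 0.11 0.23 0 0 0 0; 0 0.13 0.22 0 0 0 0; 0 0.14 0.21 0 0 0 0")

```text
time_s: 12.65
eef_pos: [0.4974, 0.2542, 0.1987]
eef_rot: [0.706, -0.706, -0.04, 0.039]
wrist_force: [0.5, -0.2, 0.7]
opening: -0.002
```

Request:
apply_moves(plan="0 0.16 0.19 0 0 0 0; 0 0.18 0.18 0 0 0 0; 0 0.19 0.16 0 0 0 0; 0 0.2 0.15 0 0 0 0; 0 0 0 0 0 0 0")

```text
time_s: 13.15
eef_pos: [0.492, 0.2873, 0.1601]
eef_rot: [-0.706, 0.706, 0.038, -0.041]
wrist_force: [0.4, -0.2, 0.1]
opening: 0.003
```

```bash
python3 - <<'E'
from h import *
st()
b=snap('side','side12.png');snap('top','top12.png')
cv2.imwrite('pics/c12.png',cv2.resize(b[0:260,140:380][:,:,::-1],None,fx=2.3,fy=2.3))
E
```

```text
t 13.15 pos [0.492  0.2873 0.1601] chest [-0.0005  0.2024] yaw 0.112 ydir [-0.004 -0.001 -1.   ] q [0.32 0.26 1.69 0.   1.2  0.21] F [ 0.4 -0.2  0.1] op 0.003
```

View pics/c12.png

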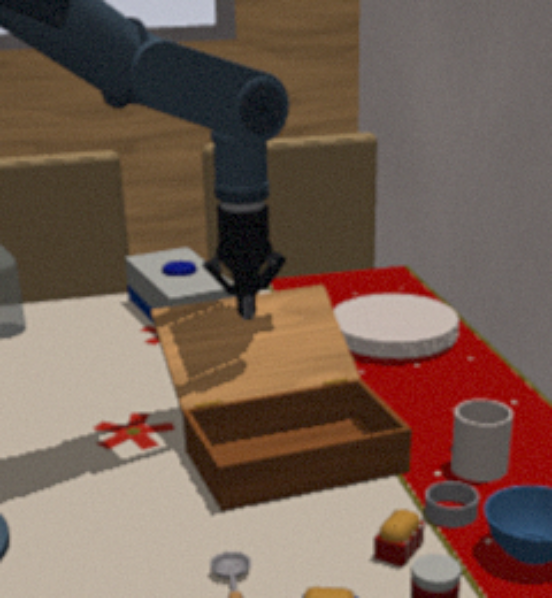

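Request:
apply_moves(plan="0 0.21 0.13 0 0 0 0; 0 0.23 0.11 0 0 0 0; 0 0.23 0.09 0 0 0 0; 0 0.24 0.07 0 0 0 0; 0 0.25 0.05 0 0 0 0")

```text
time_s: 13.75
eef_pos: [0.4908, 0.3096, 0.1032]
eef_rot: [-0.706, 0.706, 0.039, -0.04]
wrist_force: [-0.3, -0.1, -0.2]
opening: 0.001
```

Request:
apply_moves(plan="0 0.25 0.03 0 0 0 0; 0 0.2 0 0 0 0 0; 0 0.1 0 0 0 0 0; 0 0 0 0 0 0 0; 0 0 0 0 0 0 0")

```text
time_s: 14.25
eef_pos: [0.4907, 0.3109, 0.0804]
eef_rot: [-0.706, 0.706, 0.039, -0.04]
wrist_force: [-14.5, -5.8, 31.4]
opening: 0.001
```

```bash
python3 - <<'E'
from h import *
st()
b=snap('side','side13.png');snap('top','top13.png')
cv2.imwrite('pics/c13.png',cv2.resize(b[0:260,140:380][:,:,::-1],None,fx=2.3,fy=2.3))
E
```

```text
t 14.25 pos [0.4907 0.3109 0.0804] chest [0.0006 0.226 ] yaw 0.112 ydir [-0.001 -0.    -1.   ] q [ 0.36  0.39  1.7  -0.    1.05  0.25] F [-14.5  -5.8  31.4] op 0.001
```

View pics/c13.png

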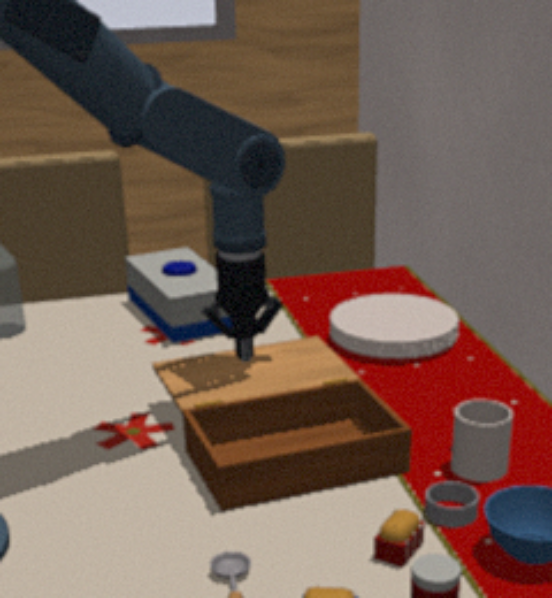

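Request:
apply_moves(plan="0 -0.3 0 0 0 0 0; 0 -0.9 0 0 0 0 0; 0 -0.9 0 0 0 0 0.5; 0 -0.9 -0.5 0 0 0 1; 0 -0.5 -0.9 0 0 0 1")

```text
time_s: 14.85
eef_pos: [0.4997, 0.2445, 0.254]
eef_rot: [0.707, -0.705, -0.043, 0.039]
wrist_force: [1.1, -0.6, 0.3]
opening: 0.507
```

```bash
python3 - <<'E'
from h import *
st()
a=snap('top','top14.png')
for t in ['cake1_center','cake3_center','cake4_center','jar_center','cake2_center']:
  print(t,[(np.round(d['point'],3),round(d['score'],2)) for d in ctrl.recognise('top',t)][:4])
cv2.imwrite('pics/c14.png',cv2.resize(a[120:280,50:450][:,:,::-1],None,fx=2,fy=2))
E
```

```text
t 14.85 pos [0.4997 0.2445 0.254 ] chest [0.0027 0.1591] yaw 0.115 ydir [ 0.006  0.002 -1.   ] q [0.24 0.12 1.65 0.   1.36 0.13] F [ 1.1 -0.6  0.3] op 0.507
cake1_center [(array([ 0.578, -0.166,  0.048]), 0.86)]
cake3_center [(array([ 0.326, -0.37 ,  0.047]), 0.9), (array([ 0.453, -0.29 ,  0.05 ]), 0.64)]
cake4_center [(array([ 0.57 , -0.403,  0.046]), 0.64), (array([ 0.247, -0.448,  0.044]), 0.59)]
jar_center [(array([ 0.574, -0.301,  0.066]), 0.95), (array([ 0.452, -0.289,  0.052]), 0.7), (array([ 0.757, -0.224,  0.028]), 0.7), (array([0.509, 0.175, 0.076]), 0.39)]
cake2_center []
```

View pics/c14.png

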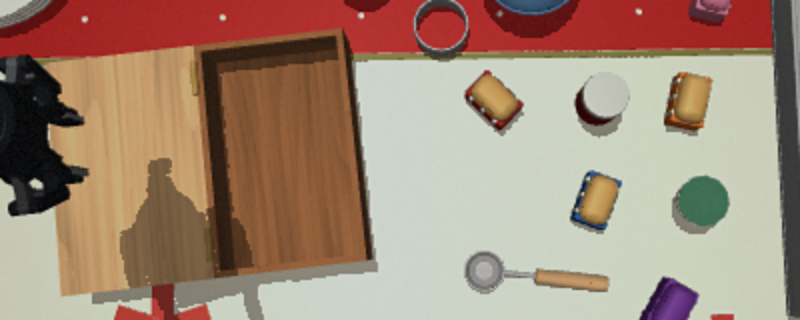

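```bash
python3 - <<'E'
from h import *
goto([.578,-.166,.2],-.71,n=10)
print(ctrl.get_calibration('wrist')['R'].round(2), proj('wrist',pose()[0]))
c=ctrl.get_calibration('wrist');print(pose()[1].inv().apply(-np.array(c['R']).T@c['t']-pose()[0]))
E
```

```text
from [0.4978 0.2433 0.2486] to [ 0.578 -0.166  0.2  ] turn [ 0.001  0.821 -0.002] rows 10 need 8.4
0.069 0.097 -0.831 0.001 0.684 -0.002
0.137 0.097 -0.823 0.001 0.684 -0.002
0.204 0.097 -0.809 0.001 0.684 -0.002
0.270 0.097 -0.790 0.001 0.684 -0.002
0.333 0.097 -0.765 0.001 0.684 -0.002
0.395 0.097 -0.735 0.001 0.684 -0.002
0.454 0.097 -0.700 0.001 0.684 -0.002
0.510 0.097 -0.660 0.001 0.684 -0.002
0.562 0.097 -0.616 0.001 0.684 -0.002
0.611 0.097 -0.568 0.001 0.684 -0.002
[[ 0.99  0.11 -0.  ]
 [ 0.11 -0.96  0.27]
 [ 0.03 -0.27 -0.96]] [277.7104972  273.31762088]
[ 0.00166157 -0.132532    0.06736074]
```

Request:
apply_moves(plan="0.07 0.1 -0.83 0 0.68 0 1; 0.14 0.1 -0.82 0 0.68 0 1; 0.2 0.1 -0.81 0 0.68 0 1; 0.27 0.1 -0.79 0 0.68 0 1; 0.33 0.1 -0.77 0 0.68 0 1")

```text
time_s: 15.65
eef_pos: [0.538, 0.0382, 0.223]
eef_rot: [0.699, -0.699, 0.106, -0.104]
wrist_force: [0.2, -0.5, -0.8]
opening: 0.999
```

Request:
apply_moves(plan="0.4 0.1 -0.74 0 0.68 0 1; 0.45 0.1 -0.7 0 0.68 0 1; 0.51 0.1 -0.66 0 0.68 0 1; 0.56 0.1 -0.62 0 0.68 0 1; 0.61 0.1 -0.57 0 0.68 0 1")

```text
time_s: 16.15
eef_pos: [0.5791, -0.1666, 0.1977]
eef_rot: [0.664, -0.663, 0.246, -0.244]
wrist_force: [1.2, -0.2, 0.0]
opening: 1.001
```

Request:
apply_moves(plan="0 0 0 0 0 0 1; 0 0 0 0 0 0 1; 0 0 0 0 0 0 1; 0 0 0 0 0 0 1; 0 0 0 0 0 0 1")

```text
time_s: 16.65
eef_pos: [0.5794, -0.165, 0.2001]
eef_rot: [0.664, -0.664, 0.243, -0.243]
wrist_force: [0.5, 0.5, -0.7]
opening: 1.003
```

```bash
python3 - <<'E'
from h import *
st()
snap('wrist','w15.png')
E
```

```text
t 16.65 pos [ 0.5794 -0.165   0.2001] chest [ 0.0397 -0.2565] yaw -0.703 ydir [ 0.  0. -1.] q [-0.47  0.28  1.58  0.    1.29  0.23] F [ 0.5  0.5 -0.7] op 1.003
```

View pics/w15.png

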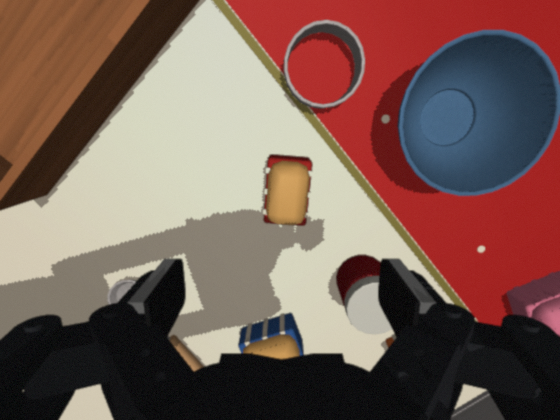

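```bash
cat >> h.py <<'E'
def box(im,name,x,y,yaw,h=.05,L=.064,Wd=.042,col=(0,255,255)):
    c,s=np.cos(yaw),np.sin(yaw)
    for z in (0,h):
        P=[proj(name,[x+c*a-s*b,y+s*a+c*b,z]) for a,b in [(L/2,Wd/2),(L/2,-Wd/2),(-L/2,-Wd/2),(-L/2,Wd/2)]]
        cv2.polylines(im,[np.int32(np.round(np.array(P)*8))],True,col if z else (255,0,255),1,cv2.LINE_AA,3)
    return im
def crop(im,x0,y0,x1,y1,f,fn): cv2.imwrite('pics/'+fn,cv2.resize(im[y0:y1,x0:x1],None,fx=f,fy=f,interpolation=cv2.INTER_CUBIC))
E
python3 - <<'E'
from h import *
p=ray('wrist',288,190,.048);print(p)
im=cv2.imread('pics/w15.png');t=cv2.imread('pics/top14.png')
im=cv2.resize(im,None,fx=1,fy=1)
box(im,'wrist',p[0],p[1],.868); box(t,'top',p[0],p[1],.868)
a=cv2.resize(im[130:260,220:350],None,fx=4,fy=4);b=cv2.resize(t[145:195,270:320],(520,520));cv2.imwrite('pics/o15.png',np.hstack([a,b])[:, :1040])
cv2.imwrite('pics/o15.png',cv2.resize(np.hstack([a,b]),(800,400)))
E
```

```text
[ 0.58879713 -0.1654945   0.048     ]
```

View pics/o15.png

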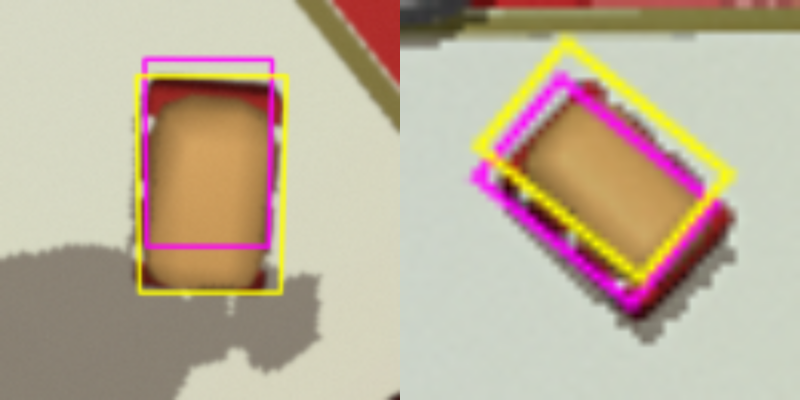

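```bash
python3 - <<'E'
from h import *
print(ctrl.get_calibration('wrist')['intrinsics'][0,0])
goto([.584,-.167,.028],-.703,n=4)
E
```

```text
325.1360637231366
from [ 0.5794 -0.1653  0.2002] to [ 0.584 -0.167  0.028] turn [-0. -0.  0.] rows 4 need 3.45
0.023 0.861 0.008 -0.000 -0.000 0.001
0.023 0.861 0.008 -0.000 -0.000 0.001
0.023 0.861 0.008 -0.000 -0.000 0.001
0.023 0.861 0.008 -0.000 -0.000 0.001
```

Request:
apply_moves(plan="0.05 0.8 0.03 0 0 0 1; 0.05 0.7 0 0 0 0 1; 0 0.5 0 0 0 0 1; 0 0 0 0 0 0 1; 0 0 0 0 0 0 1")

```text
time_s: 17.2
eef_pos: [0.5842, -0.1682, 0.1005]
eef_rot: [0.664, -0.664, 0.244, -0.244]
wrist_force: [0.8, 0.4, -0.3]
opening: 0.997
```

```bash
python3 - <<'E'
from h import *
st()
snap('wrist','w16.png')
E
```

```text
t 17.2 pos [ 0.5842 -0.1682  0.1005] chest [ 0.0442 -0.2602] yaw -0.704 ydir [-0.  0. -1.] q [-0.48  0.41  1.62  0.    1.11  0.23] F [ 0.8  0.4 -0.3] op 0.997
```

View pics/w16.png

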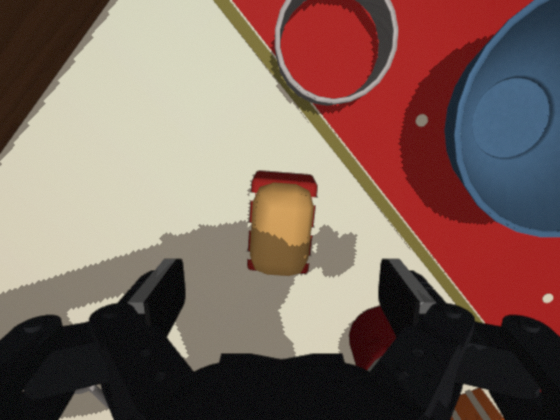

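```bash
python3 - <<'E'
from h import *
im=cv2.imread('pics/w16.png')
for d in (0,.005):
  p=pose()[0]; box(im,'wrist',p[0]+d,p[1],.868)
crop(im,200,120,370,320,3,'o16.png')
E
```

```text
(no output)
```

View pics/o16.png

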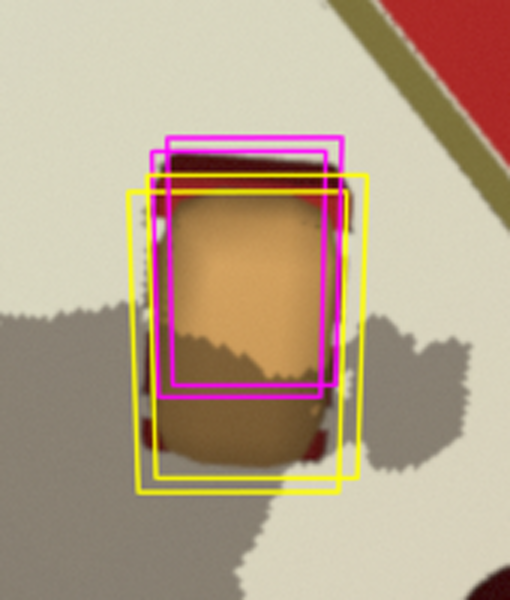

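Request:
apply_moves(plan="0 0.6 0 0 0 0 1; 0 0.6 0.04 0 0 0 1; 0 0.25 0 0 0 0 1; 0 0 0 0 0 0 0.7; 0 0 0 0 0 0 0.3")

```text
time_s: 17.75
eef_pos: [0.5865, -0.1675, 0.0292]
eef_rot: [-0.664, 0.664, -0.243, 0.245]
wrist_force: [0.4, -0.5, -0.1]
opening: 0.695
```

Request:
apply_moves(plan="0 0 0 0 0 0 0; 0 0 0 0 0 0 0; 0 0 0 0 0 0 0; 0 0 0 0 0 0 0; 0 -0.2 0 0 0 0 0")

```text
time_s: 18.25
eef_pos: [0.5851, -0.1669, 0.0378]
eef_rot: [0.664, -0.664, 0.244, -0.244]
wrist_force: [-0.3, -0.1, -1.1]
opening: 0.487
```

Request:
apply_moves(plan="0 -0.7 0 0 0 0 0; 0 -0.8 0 0 0 0 0; 0 -0.8 0 0 0 0 0; 0 -0.4 0 0 0 0 0; 0 0 0 0 0 0 0")

```text
time_s: 18.75
eef_pos: [0.5876, -0.1681, 0.1777]
eef_rot: [-0.663, 0.664, -0.241, 0.247]
wrist_force: [0.5, 0.2, -0.9]
opening: 0.487
```

```bash
python3 - <<'E'
from h import *
st()
snap('wrist','w17.png')
goto([*W(.08,.18),.2],YAW+np.pi/2,n=12)
E
```

```text
t 18.75 pos [ 0.5876 -0.1681  0.1777] chest [ 0.0476 -0.2604] yaw -0.705 ydir [ 0.007 -0.004 -1.   ] q [-0.47  0.32  1.58 -0.    1.24  0.23] F [ 0.5  0.2 -0.9] op 0.487
from [ 0.5863 -0.1675  0.1748] to [0.5744 0.2733 0.2   ] turn [-0.002  0.763  0.004] rows 12 need 8.83
-0.491 -0.043 0.547 -0.002 0.530 0.002
-0.525 -0.043 0.515 -0.002 0.530 0.002
-0.556 -0.043 0.480 -0.002 0.530 0.002
-0.586 -0.043 0.444 -0.002 0.530 0.002
-0.613 -0.043 0.406 -0.002 0.530 0.002
-0.637 -0.043 0.366 -0.002 0.530 0.002
-0.659 -0.043 0.325 -0.002 0.530 0.002
-0.678 -0.043 0.282 -0.002 0.530 0.002
-0.695 -0.043 0.239 -0.002 0.530 0.002
-0.709 -0.043 0.194 -0.002 0.530 0.002
-0.720 -0.042 0.149 -0.002 0.530 0.002
-0.728 -0.042 0.103 -0.002 0.530 0.002
```

View pics/w17.png

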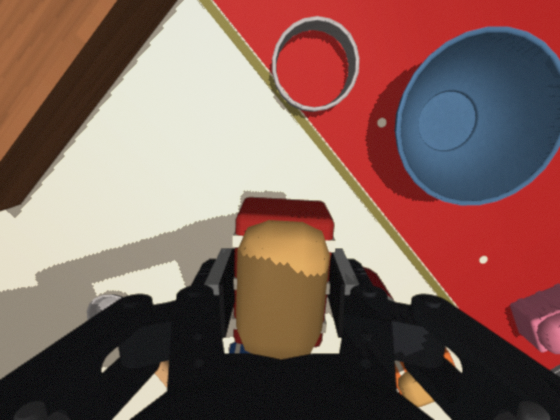

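Request:
apply_moves(plan="-0.49 -0.04 0.55 0 0.53 0 0; -0.53 -0.04 0.52 0 0.53 0 0; -0.56 -0.04 0.48 0 0.53 0 0; -0.59 -0.04 0.44 0 0.53 0 0; -0.61 -0.04 0.41 0 0.53 0 0")

```text
time_s: 19.3
eef_pos: [0.5787, 0.0189, 0.1802]
eef_rot: [-0.616, 0.617, -0.348, 0.346]
wrist_force: [0.5, -0.9, -1.3]
opening: 0.489
```

Request:
apply_moves(plan="-0.64 -0.04 0.37 0 0.53 0 0; -0.66 -0.04 0.33 0 0.53 0 0; -0.68 -0.04 0.28 0 0.53 0 0; -0.7 -0.04 0.24 0 0.53 0 0; -0.71 -0.04 0.19 0 0.53 0 0")

```text
time_s: 19.8
eef_pos: [0.5738, 0.2029, 0.1901]
eef_rot: [-0.552, 0.555, -0.441, 0.439]
wrist_force: [0.5, 0.8, -0.5]
opening: 0.49
```

Request:
apply_moves(plan="-0.72 -0.04 0.15 0 0.53 0 0; -0.73 -0.04 0.1 0 0.53 0 0; 0 0 0 0 0 0 0; 0 0 0 0 0 0 0; 0 0 0 0 0 0 0")

```text
time_s: 20.3
eef_pos: [0.5727, 0.2742, 0.1949]
eef_rot: [-0.524, 0.526, -0.474, 0.473]
wrist_force: [-0.4, -0.1, -0.4]
opening: 0.489
```

```bash
python3 - <<'E'
from h import *
st()
snap('wrist','w18.png')
goto([*W(.08,.18),.103],YAW+np.pi/2,n=4)
E
```

```text
t 20.3 pos [0.5727 0.2742 0.1949] chest [0.0784 0.1811] yaw -1.468 ydir [-0.003 -0.001 -1.   ] q [ 0.26  0.36  1.49 -0.    1.3   1.73] F [-0.4 -0.1 -0.4] op 0.489
from [0.573  0.2739 0.1953] to [0.5744 0.2733 0.103 ] turn [ 0.002 -0.001  0.001] rows 4 need 1.85
0.004 0.462 0.007 0.004 -0.003 0.001
0.004 0.462 0.007 0.004 -0.003 0.001
0.004 0.462 0.007 0.004 -0.003 0.001
0.004 0.462 0.007 0.004 -0.003 0.001
```

View pics/w18.png

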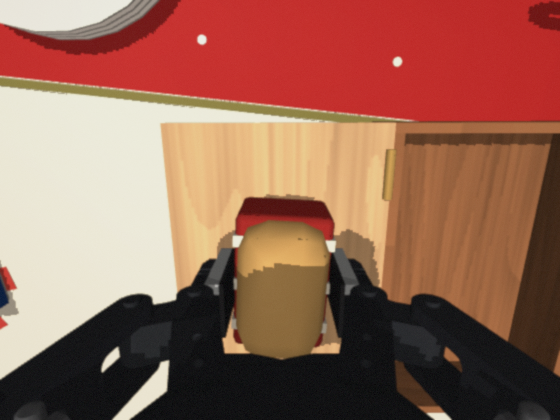

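Request:
apply_moves(plan="0 0.5 0 0 0 0 0; 0 0.6 0 0 0 0 0; 0 0.5 0 0 0 0 0; 0 0.2 0 0 0 0 0; 0 0.06 0 0 0 0 0")

```text
time_s: 20.85
eef_pos: [0.5728, 0.274, 0.102]
eef_rot: [-0.524, 0.526, -0.474, 0.473]
wrist_force: [-0.2, -0.9, -1.0]
opening: 0.489
```

```bash
python3 - <<'E'
from h import *
st()
E
```

```text
t 20.85 pos [0.5728 0.274  0.102 ] chest [0.0785 0.1808] yaw -1.469 ydir [-0.003 -0.001 -1.   ] q [ 0.26  0.46  1.55 -0.    1.14  1.73] F [-0.2 -0.9 -1. ] op 0.489
```

Request:
apply_moves(plan="0 0.04 0 0 0 0 0; 0 0.03 0 0 0 0 0; 0 0 0 0 0 0 0; 0 0 0 0 0 0 0.55; 0 0 0 0 0 0 0.65")

```text
time_s: 21.35
eef_pos: [0.5739, 0.2754, 0.1008]
eef_rot: [0.525, -0.525, 0.473, -0.474]
wrist_force: [-0.7, -0.0, -0.1]
opening: 0.646
```

Request:
apply_moves(plan="0 0 0 0 0 0 0.8; 0 -0.2 0 0 0 0 0.8; 0 -0.7 0 0 0 0 0.8; 0 -0.9 0 0 0 0 0.8; 0 -0.6 0 0 0 0 1")

```text
time_s: 21.85
eef_pos: [0.5744, 0.2755, 0.2241]
eef_rot: [0.526, -0.524, 0.473, -0.474]
wrist_force: [0.1, -0.3, 0.1]
opening: 0.946
```

```bash
python3 - <<'E'
from h import *
st()
b=snap('side','side19.png');snap('wrist','w19.png')
t=snap('top','top19.png')
for n in ['cake3_center','jar_center','cake4_center']: print(n,[(np.round(d['point'],3),round(d['score'],2)) for d in ctrl.recognise('top',n)][:3])
cv2.imwrite('pics/c19.png',cv2.resize(b[120:320,180:420][:,:,::-1],None,fx=2.5,fy=2.5))
crop(t[:,:,::-1],260,140,440,290,4,'c19t.png')
E
```

```text
t 21.85 pos [0.5744 0.2755 0.2241] chest [0.0803 0.1822] yaw -1.468 ydir [ 0.004  0.001 -1.   ] q [ 0.26  0.33  1.46 -0.    1.35  1.73] F [ 0.1 -0.3  0.1] op 0.946
cake3_center [(array([ 0.325, -0.372,  0.048]), 0.75), (array([ 0.452, -0.288,  0.049]), 0.63)]
jar_center [(array([ 0.576, -0.299,  0.066]), 0.97), (array([ 0.755, -0.222,  0.028]), 0.49)]
cake4_center [(array([ 0.712, -0.445,  0.045]), 0.94), (array([ 0.245, -0.45 ,  0.044]), 0.84), (array([ 0.571, -0.404,  0.045]), 0.59)]
```

View pics/c19.png

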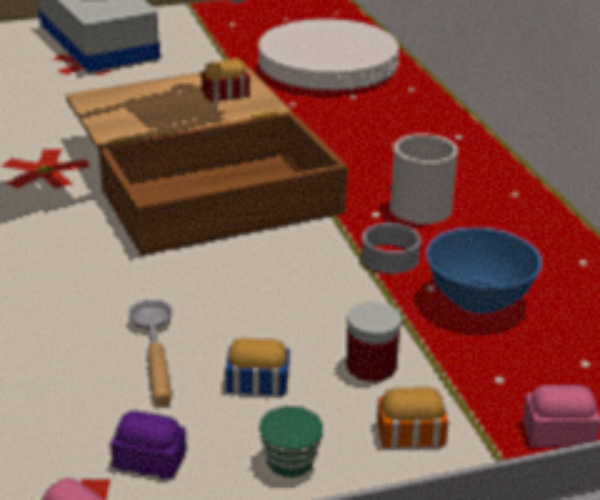

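View pics/c19t.png

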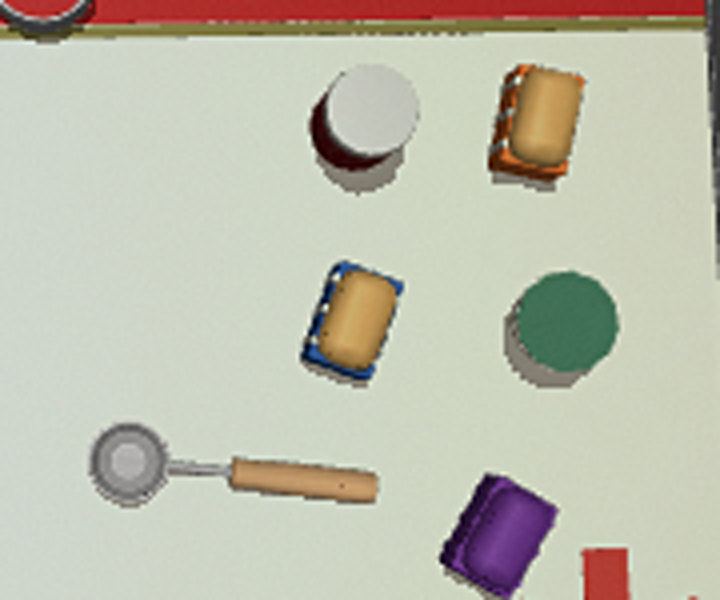

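```bash
python3 - <<'E'
from h import *
st()
goto([.457,-.288,.16],-1.95,n=13)
E
```

```text
t 22.15 pos [0.5727 0.275  0.2189] chest [0.0785 0.1819] yaw -1.468 ydir [-0.002 -0.001 -1.   ] q [0.26 0.33 1.47 0.   1.34 1.73] F [-0.3  0.6  0.1] op 1.001
from [0.5727 0.275  0.2189] to [ 0.457 -0.288  0.16 ] turn [0.002 0.482 0.001] rows 13 need 11.56
0.843 0.091 -0.266 0.001 0.309 0.001
0.853 0.091 -0.234 0.001 0.309 0.001
0.861 0.091 -0.203 0.001 0.309 0.001
0.868 0.091 -0.171 0.001 0.309 0.001
0.873 0.091 -0.138 0.001 0.309 0.001
0.878 0.091 -0.106 0.001 0.309 0.001
0.881 0.091 -0.073 0.001 0.309 0.001
0.883 0.091 -0.040 0.001 0.309 0.001
0.884 0.091 -0.008 0.001 0.309 0.001
0.884 0.091 0.025 0.001 0.309 0.001
0.882 0.091 0.058 0.001 0.309 0.001
0.880 0.091 0.090 0.001 0.309 0.001
0.876 0.091 0.123 0.001 0.309 0.001
```

Request:
apply_moves(plan="0.84 0.09 -0.27 0 0.31 0 1; 0.85 0.09 -0.23 0 0.31 0 1; 0.86 0.09 -0.2 0 0.31 0 1; 0.87 0.09 -0.17 0 0.31 0 1; 0.87 0.09 -0.14 0 0.31 0 1")

```text
time_s: 22.65
eef_pos: [0.5273, 0.0577, 0.1957]
eef_rot: [0.478, -0.479, 0.521, -0.52]
wrist_force: [1.1, -0.2, 0.1]
opening: 1.001
```

Request:
apply_moves(plan="0.88 0.09 -0.11 0 0.31 0 1; 0.88 0.09 -0.07 0 0.31 0 1; 0.88 0.09 -0.04 0 0.31 0 1; 0.88 0.09 0 0 0.31 0 1; 0.88 0.09 0.03 0 0.31 0 1")

```text
time_s: 23.15
eef_pos: [0.4835, -0.1582, 0.1734]
eef_rot: [0.428, -0.428, 0.564, -0.562]
wrist_force: [0.8, 0.2, 0.4]
opening: 1.002
```

Request:
apply_moves(plan="0.88 0.09 0.06 0 0.31 0 1; 0.88 0.09 0.09 0 0.31 0 1; 0.88 0.09 0.12 0 0.31 0 1; 0 0.5 0 0 0 0 1; 0 0.5 0 0 0 0 1")

```text
time_s: 23.65
eef_pos: [0.457, -0.2884, 0.1098]
eef_rot: [0.395, -0.395, 0.587, -0.586]
wrist_force: [0.6, 0.2, 0.7]
opening: 0.994
```

Request:
apply_moves(plan="0 0 0 0 0 0 1; 0 0 0 0 0 0 1; 0 0 0 0 0 0 1; 0 0 0 0 0 0 1; 0 0 0 0 0 0 1")

```text
time_s: 24.15
eef_pos: [0.4587, -0.2872, 0.1126]
eef_rot: [-0.397, 0.396, -0.585, 0.586]
wrist_force: [0.5, 0.7, 0.7]
opening: 0.999
```

```bash
python3 - <<'E'
from h import *
st()
snap('wrist','w20.png')
E
```

```text
t 24.15 pos [ 0.4587 -0.2872  0.1126] chest [-0.0929 -0.3656] yaw -1.951 ydir [ 0.001 -0.001 -1.   ] q [-0.78  0.26  1.8  -0.    1.08  1.17] F [0.5 0.7 0.7] op 0.999
```

View pics/w20.png

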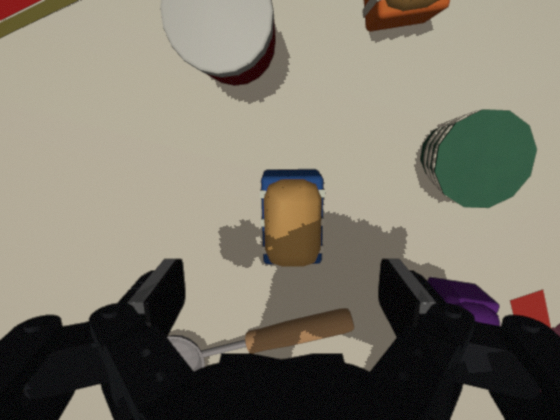

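Request:
apply_moves(plan="0.14 0.4 0.02 0 0 0 1; 0 0.6 0 0 0 0 1; 0 0.5 0 0 0 0 1; 0 0.18 0 0 0 0 1; 0 0 0 0 0 0 0.7")

```text
time_s: 24.7
eef_pos: [0.4558, -0.2932, 0.0266]
eef_rot: [0.396, -0.397, 0.586, -0.585]
wrist_force: [-0.7, -0.2, 1.2]
opening: 0.857
```

Request:
apply_moves(plan="0 0 0 0 0 0 0.3; 0 0 0 0 0 0 0; 0 0 0 0 0 0 0; 0 0 0 0 0 0 0; 0 0 0 0 0 0 0")

```text
time_s: 25.2
eef_pos: [0.4576, -0.295, 0.0293]
eef_rot: [-0.397, 0.396, -0.584, 0.587]
wrist_force: [0.2, 0.3, 7.0]
opening: 0.484
```

Request:
apply_moves(plan="0 -0.3 0 0 0 0 0; 0 -0.8 0 0 0 0 0; 0 -0.9 0 0 0 0 0; 0 -0.9 0 0 0 0 0; 0 -0.4 0 0 0 0 0")

```text
time_s: 25.7
eef_pos: [0.4579, -0.2952, 0.1984]
eef_rot: [-0.397, 0.396, -0.583, 0.588]
wrist_force: [0.4, -0.6, -1.4]
opening: 0.482
```

```bash
python3 - <<'E'
from h import *
st()
snap('wrist','w21.png')
goto([*W(0,.18),.2],YAW+np.pi/2,n=13)
E
```

```text
t 25.7 pos [ 0.4579 -0.2952  0.1984] chest [-0.0946 -0.3735] yaw -1.951 ydir [ 0.005 -0.005 -1.   ] q [-0.79  0.15  1.73 -0.    1.25  1.16] F [ 0.4 -0.6 -1.4] op 0.482
from [ 0.4587 -0.296   0.2005] to [0.4948 0.265  0.2   ] turn [-0.008 -0.484  0.007] rows 13 need 11.24
-0.822 -0.005 -0.269 -0.005 -0.310 0.004
-0.831 -0.005 -0.238 -0.005 -0.310 0.004
-0.840 -0.004 -0.207 -0.005 -0.310 0.004
-0.847 -0.004 -0.176 -0.005 -0.310 0.004
-0.853 -0.003 -0.144 -0.005 -0.310 0.004
-0.858 -0.003 -0.112 -0.005 -0.310 0.004
-0.861 -0.002 -0.080 -0.005 -0.310 0.004
-0.864 -0.002 -0.048 -0.005 -0.310 0.004
-0.865 -0.001 -0.016 -0.005 -0.310 0.004
-0.865 -0.001 0.016 -0.005 -0.310 0.004
-0.864 -0.000 0.048 -0.005 -0.310 0.004
-0.861 -0.000 0.081 -0.005 -0.310 0.004
-0.858 0.000 0.112 -0.005 -0.310 0.004
```

View pics/w21.png

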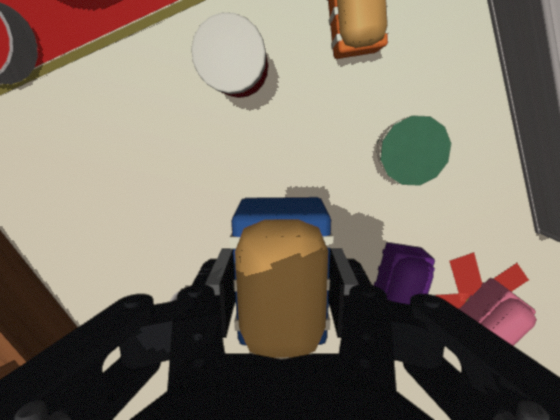

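Request:
apply_moves(plan="-0.82 0 -0.27 0 -0.31 0 0; -0.83 0 -0.24 0 -0.31 0 0; -0.84 0 -0.21 0 -0.31 0 0; -0.85 0 -0.18 0 -0.31 0 0; -0.85 0 -0.14 0 -0.31 0 0")

```text
time_s: 26.25
eef_pos: [0.4692, -0.0763, 0.1923]
eef_rot: [0.449, -0.449, 0.546, -0.546]
wrist_force: [1.1, -0.3, -1.8]
opening: 0.484
```

Request:
apply_moves(plan="-0.86 0 -0.11 0 -0.31 0 0; -0.86 0 -0.08 0 -0.31 0 0; -0.86 0 -0.05 0 -0.31 0 0; -0.87 0 -0.02 0 -0.31 0 0; -0.87 0 0.02 0 -0.31 0 0")

```text
time_s: 26.75
eef_pos: [0.4832, 0.1398, 0.1924]
eef_rot: [0.498, -0.498, 0.502, -0.502]
wrist_force: [1.0, -0.2, -1.7]
opening: 0.485
```

Request:
apply_moves(plan="-0.86 0 0.05 0 -0.31 0 0; -0.86 0 0.08 0 -0.31 0 0; -0.86 0 0.11 0 -0.31 0 0; 0 0 0 0 0 0 0; 0 0 0 0 0 0 0")

```text
time_s: 27.25
eef_pos: [0.4914, 0.268, 0.1919]
eef_rot: [-0.525, 0.526, -0.473, 0.473]
wrist_force: [-0.1, -0.6, -1.3]
opening: 0.485
```

```bash
python3 - <<'E'
from h import *
st()
snap('wrist','w22.png')
goto([*W(0,.18),.103],YAW+np.pi/2,n=4)
E
```

```text
t 27.25 pos [0.4914 0.268  0.1919] chest [-0.0031  0.1833] yaw -1.466 ydir [-0.001 -0.001 -1.   ] q [ 0.29  0.2   1.69 -0.    1.25  1.75] F [-0.1 -0.6 -1.3] op 0.485
from [0.4916 0.2671 0.192 ] to [0.4948 0.265  0.103 ] turn [0.001 0.    0.001] rows 4 need 1.78
0.012 0.445 0.015 0.003 0.000 0.002
0.012 0.445 0.015 0.003 0.000 0.002
0.012 0.445 0.015 0.003 0.000 0.002
0.012 0.445 0.015 0.003 0.000 0.002
```

View pics/w22.png

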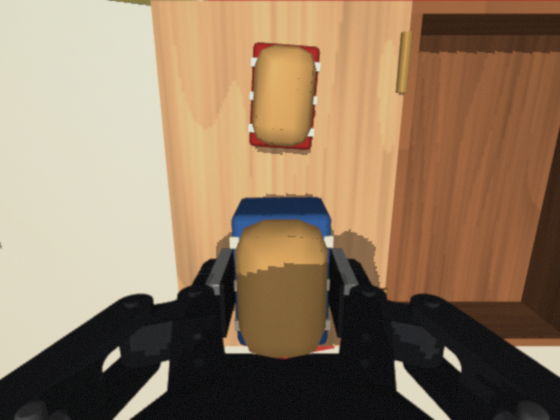

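Request:
apply_moves(plan="0.03 0.5 0.05 0 0 0 0; 0 0.6 0 0 0 0 0; 0 0.5 0 0 0 0 0; 0 0.15 0 0 0 0 0; 0 0.06 0 0 0 0 0")

```text
time_s: 27.8
eef_pos: [0.4946, 0.2648, 0.1013]
eef_rot: [-0.524, 0.525, -0.474, 0.474]
wrist_force: [0.6, -0.0, -0.8]
opening: 0.488
```

Request:
apply_moves(plan="0 0.03 0 0 0 0 0; 0 0 0 0 0 0 0; 0 0 0 0 0 0 0; 0 0 0 0 0 0 0.55; 0 0 0 0 0 0 0.65")

```text
time_s: 28.3
eef_pos: [0.4955, 0.2663, 0.1012]
eef_rot: [0.525, -0.525, 0.473, -0.474]
wrist_force: [0.3, -0.9, 0.4]
opening: 0.651
```

```bash
python3 - <<'E'
from h import *
st()
E
```

```text
t 28.3 pos [0.4955 0.2663 0.1012] chest [0.0008 0.1812] yaw -1.468 ydir [ 0.001  0.    -1.   ] q [ 0.28  0.32  1.75 -0.    1.07  1.75] F [ 0.3 -0.9  0.4] op 0.651
```

Request:
apply_moves(plan="0 0 0 0 0 0 0.8; 0 -0.2 0 0 0 0 0.8; 0 -0.7 0 0 0 0 0.8; 0 -0.9 0 0 0 0 0.8; 0 -0.6 0 0 0 0 1")

```text
time_s: 28.8
eef_pos: [0.4959, 0.2664, 0.2243]
eef_rot: [0.526, -0.524, 0.473, -0.474]
wrist_force: [0.7, -0.1, 0.1]
opening: 0.943
```

```bash
python3 - <<'E'
from h import *
st()
b=snap('side','side23.png')
t=snap('top','top23.png')
for n in ['jar_center','cake4_center']: print(n,[(np.round(d['point'],3),round(d['score'],2)) for d in ctrl.recognise('top',n)][:3])
cv2.imwrite('pics/c23.png',cv2.resize(b[120:320,180:420][:,:,::-1],None,fx=2.5,fy=2.5))
crop(t[:,:,::-1],260,140,440,290,4,'c23t.png')
goto([.577,-.404,.12],-1.65,n=14)
E
```

```text
t 28.8 pos [0.4959 0.2664 0.2243] chest [0.0012 0.1813] yaw -1.468 ydir [ 0.003  0.001 -1.   ] q [ 0.28  0.17  1.66 -0.    1.31  1.75] F [ 0.7 -0.1  0.1] op 0.943
jar_center [(array([ 0.577, -0.299,  0.064]), 0.57)]
cake4_center [(array([ 0.246, -0.447,  0.048]), 0.98), (array([ 0.712, -0.446,  0.044]), 0.73), (array([ 0.57 , -0.405,  0.047]), 0.71)]
from [0.4955 0.2663 0.2219] to [ 0.577 -0.404  0.12 ] turn [-0.002  0.182 -0.001] rows 14 need 13.66
0.965 0.145 0.017 -0.001 0.108 -0.000
0.964 0.145 0.030 -0.001 0.108 -0.000
0.964 0.145 0.042 -0.001 0.108 -0.000
0.963 0.145 0.055 -0.001 0.108 -0.000
0.962 0.145 0.067 -0.001 0.108 -0.000
0.961 0.145 0.080 -0.001 0.108 -0.000
0.960 0.145 0.092 -0.001 0.108 -0.000
0.959 0.145 0.105 -0.001 0.108 -0.000
0.957 0.146 0.117 -0.001 0.108 -0.000
0.956 0.146 0.130 -0.001 0.108 -0.000
0.954 0.146 0.142 -0.001 0.108 -0.000
0.952 0.146 0.155 -0.001 0.108 -0.000
0.950 0.146 0.167 -0.001 0.108 -0.000
0.948 0.146 0.179 -0.001 0.108 -0.000
```

View pics/c23.png

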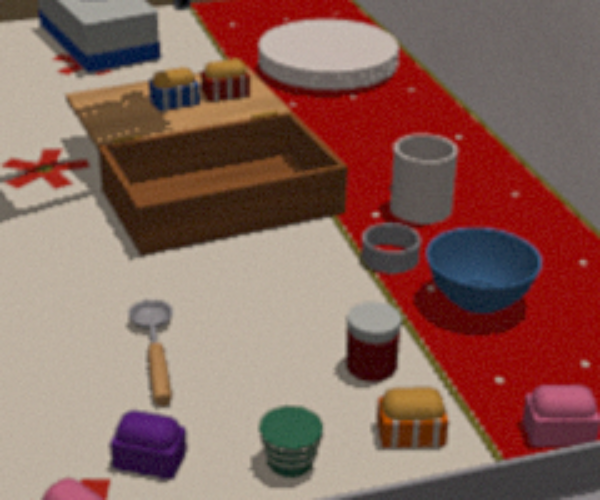

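View pics/c23t.png

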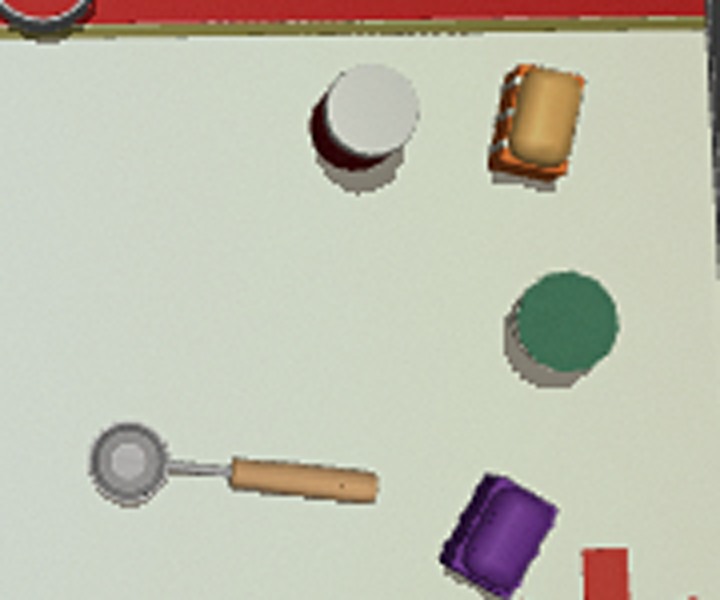

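Request:
apply_moves(plan="0.97 0.15 0.02 0 0.18 0 1; 0.96 0.15 0.04 0 0.18 0 1; 0.96 0.15 0.06 0 0.18 0 1; 0.96 0.15 0.08 0 0.18 0 1; 0.96 0.15 0.1 0 0.18 0 1")

```text
time_s: 29.5
eef_pos: [0.5231, 0.0253, 0.1812]
eef_rot: [0.498, -0.499, 0.502, -0.501]
wrist_force: [0.5, -0.5, 0.0]
opening: 1.001
```

Request:
apply_moves(plan="0.96 0.1 0.1 0 0.18 0 1; 0.96 0.1 0.12 0 0.18 0 1; 0.96 0.1 0.14 0 0.18 0 1; 0.96 0.1 0.15 0 0.18 0 1; 0.95 0.1 0.17 0 0.18 0 1")

```text
time_s: 30.0
eef_pos: [0.5455, -0.2155, 0.1561]
eef_rot: [0.47, -0.471, 0.529, -0.527]
wrist_force: [1.4, 0.4, -0.6]
opening: 0.998
```

Request:
apply_moves(plan="0.95 0.1 0.19 0 0.18 0 1; 0.95 0.1 0.21 0 0.18 0 1; 0.95 0.1 0.22 0 0.18 0 1; 0.6 0 0.15 0 0.18 0 1; 0 0 0 0 0 0 1")

```text
time_s: 30.5
eef_pos: [0.5586, -0.3943, 0.1407]
eef_rot: [0.446, -0.447, 0.549, -0.548]
wrist_force: [-0.1, 0.1, -0.3]
opening: 0.999
```

```bash
python3 - <<'E'
from h import *
st();goto([.577,-.404,.115],-1.75,n=4)
E
```

```text
t 30.5 pos [ 0.5586 -0.3943  0.1407] chest [-0.0046 -0.4824] yaw -1.775 ydir [-0.002  0.001 -1.   ] q [-0.79  0.51  1.39 -0.    1.24  0.99] F [-0.1  0.1 -0.3] op 0.999
from [ 0.5586 -0.3943  0.1407] to [ 0.577 -0.404  0.115] turn [ 0.002 -0.025 -0.   ] rows 4 need 0.66
0.029 0.128 0.100 0.004 -0.053 -0.001
0.030 0.128 0.100 0.004 -0.053 -0.001
0.030 0.128 0.100 0.004 -0.053 -0.001
0.031 0.128 0.099 0.004 -0.053 -0.001
```

Request:
apply_moves(plan="0.12 0.2 0.4 0 0 0 1; 0 0.3 0 0 0 0 1; 0 0 0 0 0 0 1; 0 0 0 0 0 0 1; 0 0 0 0 0 0 1")

```text
time_s: 31.0
eef_pos: [0.5786, -0.3994, 0.1182]
eef_rot: [0.448, -0.448, 0.547, -0.547]
wrist_force: [-0.0, -0.4, 0.1]
opening: 0.998
```

```bash
python3 - <<'E'
from h import *
st()
snap('wrist','w24.png')
E
```

```text
t 31.0 pos [ 0.5786 -0.3994  0.1182] chest [ 0.0147 -0.4896] yaw -1.77 ydir [-0.  0. -1.] q [-0.77  0.57  1.34 -0.    1.22  1.  ] F [-0.  -0.4  0.1] op 0.998
```

View pics/w24.png

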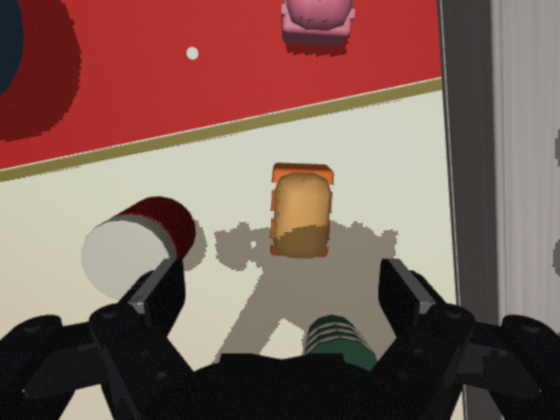

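Request:
apply_moves(plan="0.28 0.3 0.06 0 0 0 1; 0 0.6 0 0 0 0 1; 0 0.6 0 0 0 0 1; 0 0.28 0 0 0 0 1; 0 0 0 0 0 0 0.8")

```text
time_s: 31.55
eef_pos: [0.5776, -0.4131, 0.0267]
eef_rot: [0.448, -0.448, 0.549, -0.546]
wrist_force: [0.8, 0.5, -0.6]
opening: 0.862
```

Request:
apply_moves(plan="0 0 0 0 0 0 0.3; 0 0 0 0 0 0 0; 0 0 0 0 0 0 0; 0 0 0 0 0 0 0; 0 0 0 0 0 0 0")

```text
time_s: 32.05
eef_pos: [0.5803, -0.4158, 0.0317]
eef_rot: [-0.448, 0.448, -0.546, 0.549]
wrist_force: [0.3, -0.4, 7.3]
opening: 0.483
```

Request:
apply_moves(plan="0 -0.3 0 0 0 0 0; 0 -0.8 0 0 0 0 0; 0 -0.9 0 0 0 0 0; 0 -0.9 0 0 0 0 0; 0 -0.4 0 0 0 0 0")

```text
time_s: 32.55
eef_pos: [0.5805, -0.416, 0.2012]
eef_rot: [-0.448, 0.447, -0.544, 0.55]
wrist_force: [-0.2, -0.2, -0.8]
opening: 0.484
```

```bash
python3 - <<'E'
from h import *
st()
snap('wrist','w25.png')
goto([*W(-.08,.18),.2],YAW+np.pi/2,n=15)
E
```

```text
t 32.55 pos [ 0.5805 -0.416   0.2012] chest [ 0.0149 -0.5062] yaw -1.77 ydir [ 0.006 -0.006 -1.   ] q [-0.79  0.51  1.26 -0.    1.36  0.98] F [-0.2 -0.2 -0.8] op 0.484
from [ 0.5813 -0.4166  0.2037] to [0.4152 0.2568 0.2   ] turn [-0.009 -0.303  0.008] rows 15 need 13.87
-0.836 -0.004 -0.395 -0.005 -0.168 0.004
-0.844 -0.004 -0.378 -0.005 -0.168 0.004
-0.852 -0.003 -0.361 -0.005 -0.168 0.004
-0.859 -0.002 -0.344 -0.005 -0.168 0.004
-0.865 -0.002 -0.326 -0.005 -0.168 0.004
-0.872 -0.001 -0.309 -0.005 -0.168 0.004
-0.878 -0.000 -0.291 -0.005 -0.168 0.004
-0.884 0.000 -0.273 -0.005 -0.168 0.004
-0.889 0.001 -0.255 -0.005 -0.168 0.004
-0.894 0.001 -0.237 -0.005 -0.168 0.004
-0.898 0.002 -0.219 -0.005 -0.168 0.004
-0.903 0.003 -0.201 -0.005 -0.168 0.004
-0.907 0.003 -0.183 -0.005 -0.168 0.004
-0.910 0.004 -0.164 -0.005 -0.168 0.004
-0.913 0.004 -0.146 -0.005 -0.168 0.004
```

View pics/w25.png

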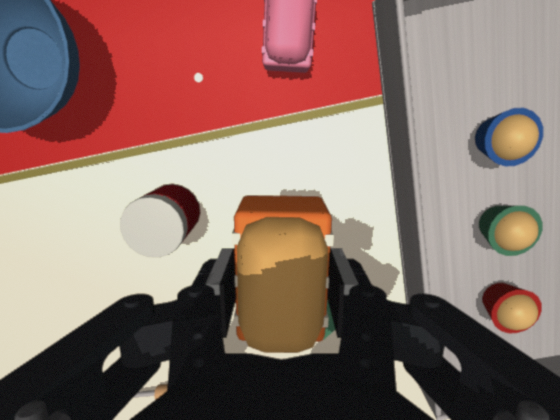

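Request:
apply_moves(plan="-0.84 0 -0.4 0 -0.17 0 0; -0.84 0 -0.38 0 -0.17 0 0; -0.85 0 -0.36 0 -0.17 0 0; -0.86 0 -0.34 0 -0.17 0 0; -0.87 0 -0.33 0 -0.17 0 0")

```text
time_s: 33.1
eef_pos: [0.5221, -0.1878, 0.194]
eef_rot: [0.475, -0.475, 0.524, -0.523]
wrist_force: [0.7, 0.7, -0.9]
opening: 0.478
```

Request:
apply_moves(plan="-0.87 0 -0.31 0 -0.17 0 0; -0.88 0 -0.29 0 -0.17 0 0; -0.88 0 -0.27 0 -0.17 0 0; -0.89 0 -0.26 0 -0.17 0 0; -0.89 0 -0.24 0 -0.17 0 0")

```text
time_s: 33.6
eef_pos: [0.4662, 0.036, 0.1942]
eef_rot: [0.501, -0.501, 0.499, -0.499]
wrist_force: [0.3, -0.6, -0.2]
opening: 0.483
```

Request:
apply_moves(plan="-0.9 0 -0.22 0 -0.17 0 0; -0.9 0 -0.2 0 -0.17 0 0; -0.91 0 -0.18 0 -0.17 0 0; -0.91 0 -0.16 0 -0.17 0 0; -0.91 0 -0.15 0 -0.17 0 0")

```text
time_s: 34.1
eef_pos: [0.4105, 0.2603, 0.1943]
eef_rot: [0.526, -0.526, 0.472, -0.473]
wrist_force: [1.7, -0.3, -0.0]
opening: 0.482
```

Request:
apply_moves(plan="0 0 0 0 0 0 0; 0 0 0 0 0 0 0; 0 0 0 0 0 0 0; 0 0 0 0 0 0 0; 0 0 0 0 0 0 0")

```text
time_s: 34.6
eef_pos: [0.4121, 0.2575, 0.194]
eef_rot: [-0.525, 0.525, -0.473, 0.473]
wrist_force: [0.0, 0.1, -0.4]
opening: 0.482
```

```bash
python3 - <<'E'
from h import *
st()
snap('wrist','w26.png')
goto([*W(-.08,.18),.103],YAW+np.pi/2,n=1)
E
```

```text
t 34.6 pos [0.4121 0.2575 0.194 ] chest [-0.083  0.181] yaw -1.467 ydir [ 0. -0. -1.] q [ 0.31  0.03  1.87 -0.    1.24  1.78] F [ 0.   0.1 -0.4] op 0.482
from [0.4121 0.2576 0.194 ] to [0.4152 0.2568 0.103 ] turn [-0.     0.001  0.   ] rows 1 need 1.82
0.023 1.820 0.061 -0.000 0.008 0.001
```

View pics/w26.png

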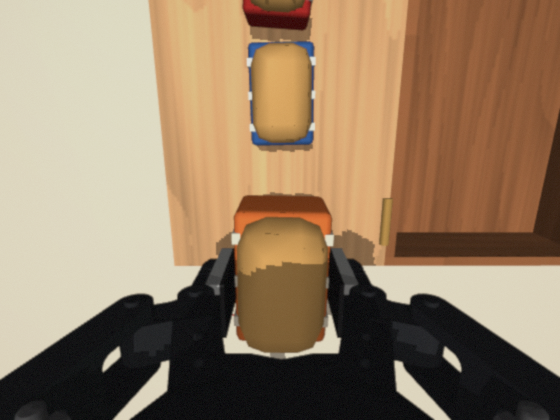

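Request:
apply_moves(plan="0 0.5 0.1 0 0 0 0; 0 0.6 0 0 0 0 0; 0 0.5 0 0 0 0 0; 0 0.15 0 0 0 0 0; 0 0.06 0 0 0 0 0")

```text
time_s: 35.15
eef_pos: [0.4163, 0.2586, 0.1029]
eef_rot: [-0.525, 0.526, -0.473, 0.473]
wrist_force: [0.9, -0.3, -0.8]
opening: 0.483
```

Request:
apply_moves(plan="0 0.03 0 0 0 0 0; 0 0 0 0 0 0 0; 0 0 0 0 0 0 0; 0 0 0 0 0 0 0; 0 0 0 0 0 0 0")

```text
time_s: 35.65
eef_pos: [0.4169, 0.2593, 0.1025]
eef_rot: [0.526, -0.526, 0.472, -0.473]
wrist_force: [-0.1, -0.3, -0.7]
opening: 0.481
```

```bash
python3 - <<'E'
from h import *
st()
b=snap('side','side27.png')
crop(b[:,:,::-1],170,100,330,220,5,'c27.png')
E
```

```text
t 35.65 pos [0.4169 0.2593 0.1025] chest [-0.0781  0.1824] yaw -1.464 ydir [ 0.001  0.    -1.   ] q [0.31 0.17 1.93 0.   1.04 1.78] F [-0.1 -0.3 -0.7] op 0.481
```

View pics/c27.png

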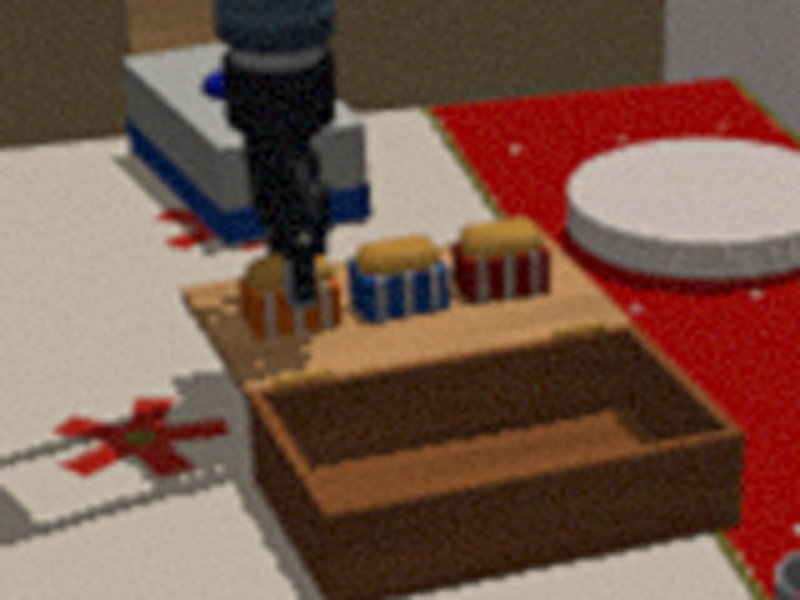

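Request:
apply_moves(plan="0 0.03 0 0 0 0 0; 0 0 0 0 0 0 0; 0 0 0 0 0 0 0.55; 0 0 0 0 0 0 0.65; 0 0 0 0 0 0 0.8")

```text
time_s: 36.2
eef_pos: [0.4166, 0.2592, 0.1004]
eef_rot: [-0.526, 0.526, -0.473, 0.473]
wrist_force: [0.3, 0.4, 0.2]
opening: 0.789
```

Request:
apply_moves(plan="0 0 0 0 0 0 0.8; 0 -0.2 0 0 0 0 0.8; 0 -0.7 0 0 0 0 0.8; 0 -0.9 0 0 0 0 0.8; 0 -0.6 0 0 0 0 1")

```text
time_s: 36.7
eef_pos: [0.4174, 0.2595, 0.2241]
eef_rot: [0.527, -0.525, 0.472, -0.473]
wrist_force: [1.1, -0.2, -0.3]
opening: 0.947
```

```bash
python3 - <<'E'
from h import *
st()
t=snap('top','top28.png')
for n in ['jar_center']: print(n,[(np.round(d['point'],3),round(d['score'],2)) for d in ctrl.recognise('top',n)][:3])
goto([.58,-.303,.17],-1.6,n=13)
E
```

```text
t 36.7 pos [0.4174 0.2595 0.2241] chest [-0.0776  0.1825] yaw -1.464 ydir [ 0.003  0.001 -1.   ] q [0.31 0.01 1.83 0.   1.3  1.78] F [ 1.1 -0.2 -0.3] op 0.947
jar_center [(array([ 0.575, -0.298,  0.065]), 0.79), (array([0.409, 0.248, 0.11 ]), 0.53)]
from [0.4196 0.2602 0.2264] to [ 0.58  -0.303  0.17 ] turn [-0.01   0.136 -0.003] rows 13 need 11.77
0.888 0.086 0.152 -0.006 0.087 -0.002
0.886 0.087 0.162 -0.006 0.087 -0.002
0.885 0.087 0.171 -0.006 0.087 -0.002
0.883 0.087 0.180 -0.006 0.087 -0.002
0.881 0.087 0.190 -0.006 0.087 -0.002
0.879 0.087 0.199 -0.006 0.087 -0.002
0.877 0.087 0.208 -0.006 0.087 -0.002
0.874 0.087 0.217 -0.006 0.087 -0.002
0.872 0.087 0.226 -0.006 0.087 -0.002
0.870 0.087 0.236 -0.006 0.087 -0.002
0.867 0.087 0.245 -0.006 0.087 -0.002
0.864 0.087 0.254 -0.006 0.087 -0.002
0.862 0.087 0.263 -0.006 0.087 -0.002
```

View pics/top28.png

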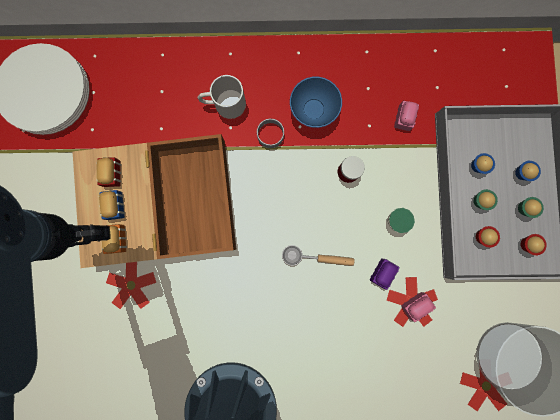

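Request:
apply_moves(plan="0.89 0.09 0.15 0 0.09 0 1; 0.89 0.09 0.16 0 0.09 0 1; 0.88 0.09 0.17 0 0.09 0 1; 0.88 0.09 0.18 0 0.09 0 1; 0.88 0.09 0.19 0 0.09 0 1")

```text
time_s: 37.3
eef_pos: [0.4775, 0.0409, 0.1976]
eef_rot: [-0.513, 0.513, -0.487, 0.487]
wrist_force: [0.8, 0.1, -0.3]
opening: 1.0
```

Request:
apply_moves(plan="0.88 0.09 0.2 0 0.09 0 1; 0.88 0.09 0.21 0 0.09 0 1; 0.87 0.09 0.22 0 0.09 0 1; 0.87 0.09 0.23 0 0.09 0 1; 0.87 0.09 0.24 0 0.09 0 1")

```text
time_s: 37.8
eef_pos: [0.5392, -0.1759, 0.1748]
eef_rot: [0.499, -0.499, 0.501, -0.5]
wrist_force: [0.6, -0.3, -0.6]
opening: 1.001
```

Request:
apply_moves(plan="0.87 0.09 0.24 0 0.09 0 1; 0.86 0.09 0.25 0 0.09 0 1; 0.86 0.09 0.26 0 0.09 0 1; 0 0 0 0 0 0 1; 0 0 0 0 0 0 1")

```text
time_s: 38.3
eef_pos: [0.5745, -0.3045, 0.1606]
eef_rot: [0.491, -0.491, 0.51, -0.508]
wrist_force: [0.4, 0.2, 0.6]
opening: 1.0
```

Request:
apply_moves(plan="0 0.3 0 0 0 0 1; 0 0.3 0 0 0 0 1; 0 0 0 0 0 0 1; 0 0 0 0 0 0 1; 0 0 0 0 0 0 1")

```text
time_s: 38.8
eef_pos: [0.5756, -0.3038, 0.1324]
eef_rot: [-0.492, 0.492, -0.508, 0.508]
wrist_force: [-0.7, -0.7, 0.7]
opening: 0.999
```

```bash
python3 - <<'E'
from h import *
st()
snap('wrist','w29.png')
E
```

```text
t 38.8 pos [ 0.5756 -0.3038  0.1324] chest [ 0.0217 -0.3941] yaw -1.604 ydir [ 0. -0. -1.] q [-0.67  0.45  1.49  0.    1.2   0.94] F [-0.7 -0.7  0.7] op 0.999
```

View pics/w29.png

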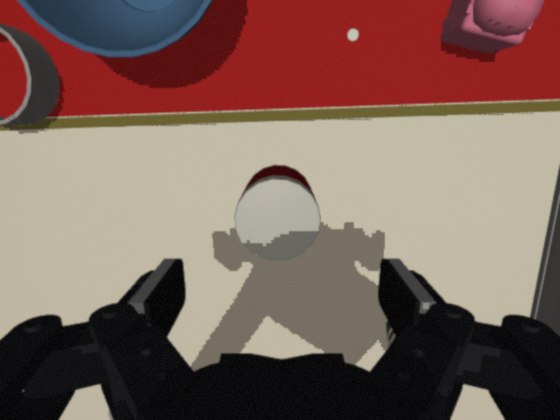

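```bash
python3 - <<'E'
from h import *
p=ray('wrist',278,219,.066);tp,R=pose();print(p,R.inv().apply(p-tp))
im=cv2.imread('pics/w25.png')
E
```

```text
[ 0.5823036  -0.30234583  0.066     ] [-0.00196708  0.06666266  0.00646212]
```

Request:
apply_moves(plan="-0.05 0.4 0.1 0 0 0 1; 0 0.6 0 0 0 0 1; 0 0.6 0 0 0 0 1; 0 0.33 0 0 0 0 1; 0 0 0 0 0 0 0.9")

```text
time_s: 39.35
eef_pos: [0.5788, -0.3006, 0.033]
eef_rot: [0.491, -0.492, 0.51, -0.507]
wrist_force: [-0.4, 0.1, -0.8]
opening: 0.9
```

Request:
apply_moves(plan="0 0 0 0 0 0 0.6; 0 0 0 0 0 0 0.3; 0 0 0 0 0 0 0.3; 0 0 0 0 0 0 0.2; 0 0 0 0 0 0 0.2")

```text
time_s: 39.85
eef_pos: [0.5817, -0.3028, 0.0377]
eef_rot: [-0.492, 0.491, -0.507, 0.51]
wrist_force: [0.8, 0.4, 6.9]
opening: 0.642
```

Request:
apply_moves(plan="0 -0.3 0 0 0 0 0; 0 -0.8 0 0 0 0 0; 0 -0.9 0 0 0 0 0; 0 -0.9 0 0 0 0 0; 0 -0.3 0 0 0 0 0")

```text
time_s: 40.35
eef_pos: [0.5824, -0.3033, 0.2024]
eef_rot: [-0.492, 0.491, -0.505, 0.512]
wrist_force: [0.7, -0.9, -1.2]
opening: 0.646
```

```bash
python3 - <<'E'
from h import *
st()
snap('wrist','w30.png')
goto([*W(.0,.0),.2],YAW+np.pi/2,n=9)
E
```

```text
t 40.35 pos [ 0.5824 -0.3033  0.2024] chest [ 0.0285 -0.3943] yaw -1.605 ydir [ 0.007 -0.006 -1.   ] q [-0.66  0.39  1.43 -0.    1.31  0.94] F [ 0.7 -0.9 -1.2] op 0.646
from [ 0.5826 -0.3034  0.2027] to [0.5134 0.086  0.2   ] turn [-0.007 -0.137  0.006] rows 9 need 7.91
-0.860 -0.000 -0.183 -0.007 -0.127 0.006
-0.862 0.000 -0.170 -0.007 -0.127 0.006
-0.865 0.001 -0.157 -0.007 -0.127 0.006
-0.867 0.002 -0.143 -0.007 -0.127 0.006
-0.869 0.003 -0.130 -0.007 -0.127 0.006
-0.871 0.003 -0.117 -0.007 -0.127 0.006
-0.873 0.004 -0.104 -0.007 -0.127 0.006
-0.874 0.005 -0.090 -0.007 -0.127 0.006
-0.876 0.005 -0.077 -0.007 -0.127 0.006
```

View pics/w30.png

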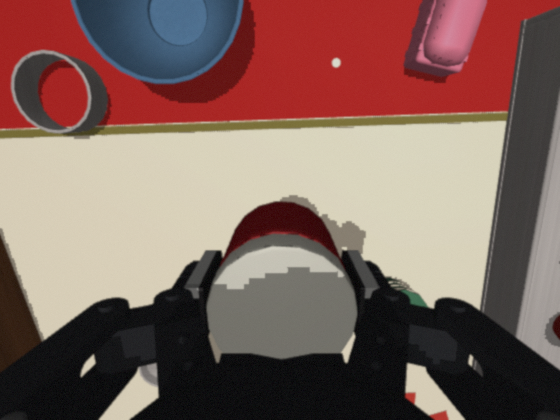

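Request:
apply_moves(plan="-0.86 0 -0.18 0 -0.13 0 0; -0.86 0 -0.17 0 -0.13 0 0; -0.87 0 -0.16 0 -0.13 0 0; -0.87 0 -0.14 0 -0.13 0 0; -0.87 0 -0.13 0 -0.13 0 0")

```text
time_s: 40.9
eef_pos: [0.54, -0.0831, 0.1933]
eef_rot: [-0.51, 0.511, -0.49, 0.488]
wrist_force: [0.5, 1.3, -2.6]
opening: 0.642
```

Request:
apply_moves(plan="-0.87 0 -0.12 0 -0.13 0 0; -0.87 0 -0.1 0 -0.13 0 0; -0.87 0 -0.09 0 -0.12 0 0; -0.87 0 -0.08 0 -0.12 0 0; 0 0 0 0 0 0 0")

```text
time_s: 41.4
eef_pos: [0.5078, 0.0919, 0.1933]
eef_rot: [-0.526, 0.527, -0.474, 0.47]
wrist_force: [-0.2, -0.3, -2.6]
opening: 0.644
```

Request:
apply_moves(plan="0 0 0 0 0 0 0; 0 0 0 0 0 0 0; 0 0 0 0 0 0 0; 0 0 0 0 0 0 0; 0 0 0 0 0 0 0")

```text
time_s: 41.9
eef_pos: [0.511, 0.0863, 0.1954]
eef_rot: [-0.525, 0.525, -0.474, 0.474]
wrist_force: [0.1, -0.4, -2.6]
opening: 0.643
```

```bash
python3 - <<'E'
from h import *
st()
snap('wrist','w31.png')
goto([*W(0,0),.05],YAW+np.pi/2,n=1)
E
```

```text
t 41.9 pos [0.511  0.0863 0.1954] chest [-0.0023  0.0006] yaw -1.468 ydir [-0. -0. -1.] q [-0.06  0.1   1.79 -0.    1.24  1.41] F [ 0.1 -0.4 -2.6] op 0.643
from [0.511  0.0865 0.1954] to [0.5134 0.086  0.05  ] turn [ 0.    -0.001 -0.   ] rows 1 need 2.91
0.014 2.909 0.047 0.001 -0.006 -0.000
```

View pics/w31.png

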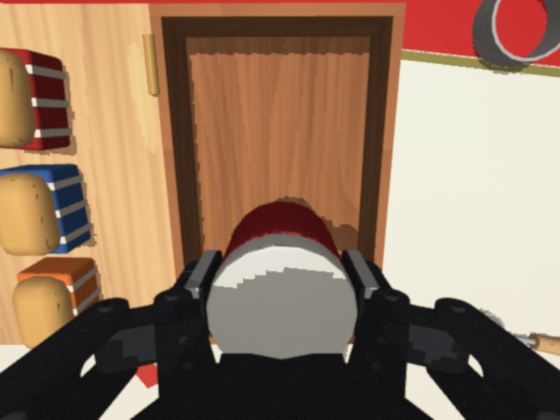

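Request:
apply_moves(plan="0 0.6 0 0 0 0 0; 0 0.8 0 0 0 0 0; 0 0.7 0 0 0 0 0; 0 0.5 0 0 0 0 0; 0 0.28 0 0 0 0 0")

```text
time_s: 42.45
eef_pos: [0.5094, 0.0869, 0.0492]
eef_rot: [-0.524, 0.526, -0.474, 0.473]
wrist_force: [-0.9, -0.1, -2.4]
opening: 0.642
```

Request:
apply_moves(plan="0 0.06 0 0 0 0 0; 0 0.04 0 0 0 0 0; 0 0.03 0 0 0 0 0; 0 0 0 0 0 0 0; 0 0 0 0 0 0 0")

```text
time_s: 42.95
eef_pos: [0.5116, 0.0871, 0.046]
eef_rot: [0.526, -0.525, 0.473, -0.474]
wrist_force: [-0.2, -1.0, -3.4]
opening: 0.645
```

Request:
apply_moves(plan="0 0.03 0 0 0 0 0; 0 0.03 0 0 0 0 0; 0 0 0 0 0 0 0; 0 0 0 0 0 0 0; 0 0 0 0 0 0 0")

```text
time_s: 43.45
eef_pos: [0.5118, 0.0872, 0.0456]
eef_rot: [0.526, -0.525, 0.473, -0.474]
wrist_force: [-12.7, -1.5, 27.9]
opening: 0.641
```

Request:
apply_moves(plan="0 -0.05 0 0 0 0 0; 0 0 0 0 0 0 0.7; 0 0 0 0 0 0 0.85; 0 0 0 0 0 0 0.95; 0 -0.1 0 0 0 0 0.95")

```text
time_s: 43.95
eef_pos: [0.5102, 0.0872, 0.0488]
eef_rot: [-0.525, 0.526, -0.474, 0.473]
wrist_force: [0.5, 0.3, 0.4]
opening: 0.951
```

Request:
apply_moves(plan="0 -0.4 0 0 0 0 0.95; 0 -0.8 0 0 0 0 0.95; 0 -0.9 0 0 0 0 0.95; 0 -0.9 0 0 0 0 0.95; 0.5 -0.5 0 0 0 0 0.95")

```text
time_s: 44.45
eef_pos: [0.5147, 0.0638, 0.2289]
eef_rot: [0.527, -0.525, 0.471, -0.474]
wrist_force: [0.9, 0.4, 0.0]
opening: 0.949
```

Request:
apply_moves(plan="0.8 0 0 0 0 0 0.95; 0.8 0 0 0 0 0 0.95; 0.8 0 0 0 0 0 0.95; 0.8 0 0 0 0 0 0.95; 0 0 0 0 0 0 0.95")

```text
time_s: 44.95
eef_pos: [0.5304, -0.1013, 0.2248]
eef_rot: [-0.524, 0.525, -0.474, 0.475]
wrist_force: [0.1, 0.3, -0.7]
opening: 0.952
```

```bash
python3 - <<'E'
from h import *
st()
t=snap('top','top32.png');b=snap('side','side32.png')
crop(t[:,:,::-1],60,120,260,270,4,'c32t.png');crop(b[:,:,::-1],170,100,350,235,4,'c32s.png')
for n in ['jar_center','cake1_center','cake3_center','cake4_center','leg_end']:
  for cam in ('top','side'): print(n,cam,[(C(d['point']).round(3),np.round(d['point'][2],3),round(d['score'],2)) for d in ctrl.recognise(cam,n)][:4])
E
```

```text
t 44.95 pos [ 0.5304 -0.1013  0.2248] chest [-0.0025 -0.1881] yaw -1.472 ydir [ 0.001 -0.002 -1.   ] q [-0.41  0.12  1.71 -0.    1.31  1.06] F [ 0.1  0.3 -0.7] op 0.952
jar_center top [(array([-0.019, -0.021]), np.float64(0.053), 0.57), (array([ 0.22, -0.34]), np.float64(0.031), 0.25)]
jar_center side [(array([-0.009, -0.016]), np.float64(0.07), 0.62)]
cake1_center top [(array([0.072, 0.172]), np.float64(0.113), 0.65), (array([-0.111, -0.494]), np.float64(0.047), 0.63), (array([-0.177, -0.249]), np.float64(0.011), 0.55)]
cake1_center side [(array([0.07 , 0.162]), np.float64(0.098), 0.65)]
cake3_center top [(array([-0.234, -0.436]), np.float64(0.049), 0.93), (array([0.019, 0.197]), np.float64(0.071), 0.71), (array([-0.004,  0.169]), np.float64(0.117), 0.65)]
cake3_center side [(array([-0.24 , -0.455]), np.float64(0.032), 0.91), (array([-0.01 ,  0.164]), np.float64(0.099), 0.73)]
cake4_center top [(array([-0.322, -0.503]), np.float64(0.043), 0.95), (array([-0.086,  0.173]), np.float64(0.113), 0.94), (array([ 0.144, -0.553]), np.float64(0.045), 0.72), (array([-0.178, -0.247]), np.float64(0.012), 0.21)]
cake4_center side [(array([ 0.138, -0.569]), np.float64(0.034), 0.95), (array([-0.328, -0.529]), np.float64(0.033), 0.67), (array([-0.085,  0.161]), np.float64(0.101), 0.65)]
leg_end top [(array([0.021, 0.129]), np.float64(0.071), 0.17)]
leg_end side [(array([-0.015,  0.056]), np.float64(0.048), 0.17)]
```

View pics/c32t.png

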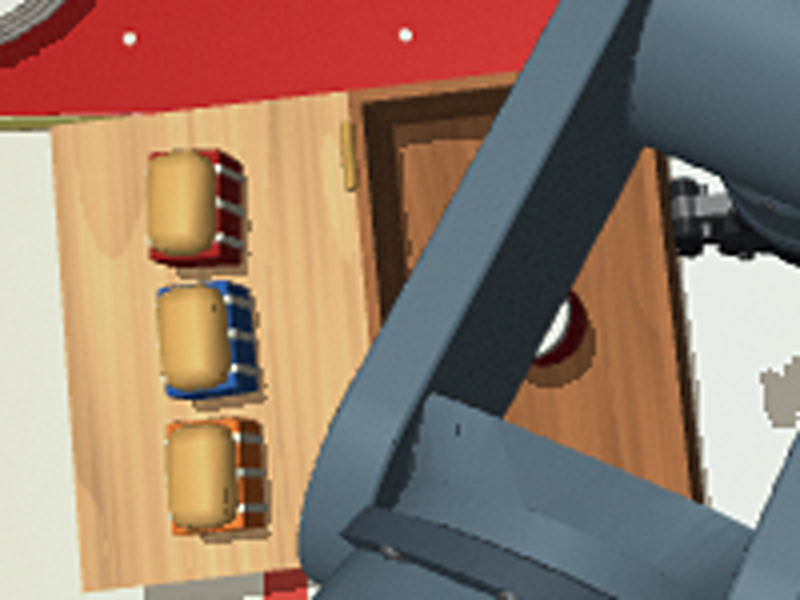

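View pics/c32s.png

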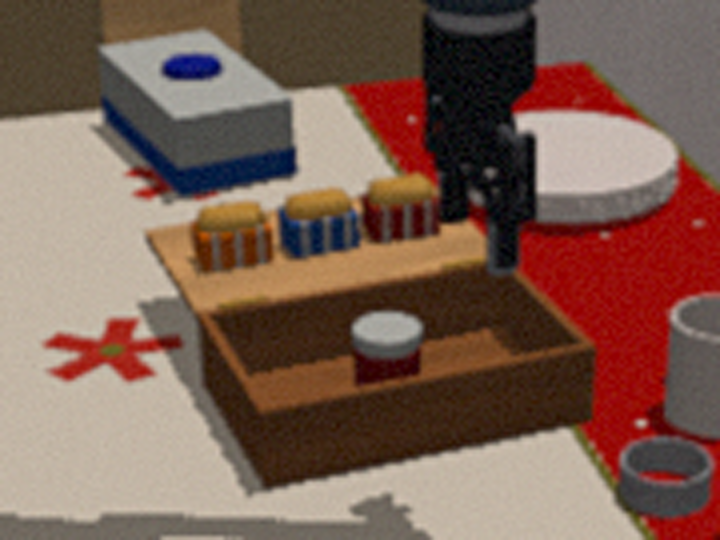

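```bash
python3 - <<'E'
from h import *
print(ctrl.hand_in()); st()
E
```

```text
the job is handed in; nothing more can be done
None
the job is handed in; nothing more can be done
```

The serving chest is set up and the job is handed in, at about 45 s of the 210 s allowed. I pushed the leg out until it met its stop, at about 27 N. I folded the lid over with a pinch on its grip and then a push with closed fingers. It came to rest with its top at about 70 mm, level with the rim.

- **Cakes:** red, blue and orange stand in a row on the leaf at chest x of about +80, 0 and −78 mm and y of about 180 mm. No green cake showed in any picture. I did not touch the purple and pink look-alikes.
- **Jam jar:** it stands inside the chest, near the middle.

**Last checks:**
- The top and side pictures showed all three cakes upright on the leaf, well inside its edges. The jar was upright in the side picture, but the arm partly hid it in the top one.
- The recognised points agreed with where I placed things to within about 10–20 mm. The jar was the loosest match.
- The gripper was clear of everything, with about zero force.
- The mug, bowl, cutter, spoon and paper-case stack appeared unmoved.

**Not confirmed or disagreeing:**
- The leaf hid the leg at the end, so its final angle rests on the measurement before folding, about 1.57 rad.
- The top and wrist cameras disagreed by 5–10 mm at times. I corrected for this by lining up on the gripper pads.

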